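Load the glass negatives on the light table

ROBOT

A 7-joint arm with a two-finger parallel gripper is mounted at the origin on the work surface. World frame = base frame: x ahead of the robot, y to its left, z up, the work surface at z = 0. Lengths are in m, angles in degrees, forces in N, time in s.
With the tool pointing down it reaches from about 0.425 to 0.875 m from the base axis. Payload 4.7 kg.
Tool frame: the origin (TCP) lies midway between the tips of the shut fingers; the grasp point (between the pads) lies 19 mm behind it; z points along the fingers, y is the line along which they close (so a half turn about z gives the same grasp; the last joint's range is limited). The gripper opens to 87 mm and grips with 3 to 60 N. Pads are 19 mm wide; open, the fingers measure 117 mm over their backs; the gripper's body (75 mm by 190 mm) begins 51 mm behind the grasp point.
Start: joints at [64.349, 18.392, -4.016, 83.108, 1.295, 78.541, -3.26], TCP at [0.29, -0.582, 0.223] pointing down, gripper open.
Joint ranges: [-163.93, 163.93], [-17.29, 119.83], [-79.2, 71.16], [3.27, 140.29], [-89.18, 269.18], [5.43, 117.66], [-154.24, 154.24]. Speed limits (degrees/s): [147.25, 147.25, 180, 180, 180, 180, 180].

INTERFACE

Orientations are given as [roll, pitch, yaw] about the fixed x, y, z axes, in that order (R = Rz(yaw) Ry(pitch) Rx(roll)).
In Python, from cell import env, viewer, boxes_of, masks_of gives the robot as it stands. The module is installed in compiled form; this text tells all that it offers.
- The arm moves only by the tool apply_moves, never from a script. Its argument "moves" is a list of rows, each a list of 7 numbers: the shift along the tool's x, y, z scaled (see below), then the turn, a rotation vector about the tool's x, y, z scaled (see below), then the opening, from 0 (shut) to 1 (fully open). A call has 1 to 20 rows; each row is the pose to reach, as a shift and turn from the pose commanded when the call began, along the tool's axes at that moment; what a row does not reach only later rows make up. The controller multiplies each number of a shift by 0.2 m and each number of a turn by 1.5 rad. A row lasts 1/10 s, in which the tool goes at most 50 mm and 8.59 degrees, less where a joint would pass 70% of its speed; a pose out of reach is approached as far as the arm can. A call with a number of a shift or a turn outside -1 to 1 is refused whole. A call with a gripper value outside its range is refused whole. The fingers move at their own pace and stop on an object; "grip_force" is the grip in N (left out, the last holds). Time passes only in rows, so rows that repeat a pose let the fingers close. It gives the time, the measured TCP pose, the force, the opening and the grip force at its end, in the units of the state.
- env.get_obs(): the state, without advancing time (a new reading comes with each control period).
- viewer.read_camera(name): name is "scene" or "top" or "wrist"; returns the picture (400x640x3 uint8, red, green, blue); there is no depth.
- viewer.get_calibration(name): a dict with "fov_y" (degrees; the focal length in pixels is half the picture's height over the tangent of half this angle, whatever the lens; pixels are square), "cx", "cy" (the principal point, pixels), "position" and "orientation" of the camera in the world. Camera axes: x right, y up, looking along -z (the intrinsics and any distortion apply to the point x, -y, -z); pixel columns grow to the right and rows downward; lengths in m; the calibration is good to about 2 mm. A picture is of the moment at which its call begins: read the wrist's pose just before it. get_calibration takes no time and is no camera call; for the wrist camera it gives the pose at the moment of the call.
- env.sign_off(): hands the job in; it is judged then, once.
Trained networks look in the newest picture that a camera, given by its name, has taken for a name from the list of things; names that differ only in an ending like _2 or _b are one class to them, and where a whole thing is asked for, a point or a joint stands for the part that bears it (a point fixed in the world has none). Each returns a list of dicts, best first, with "conf" (0 to 1); they miss things now and then, are a little off and sometimes report something else, mostly with a low value. They report only what shows in the picture. A call takes as long as a camera call.
- boxes_of(camera, target): "location" ([column, row] in pixels, amid what is visible of it).
- masks_of(camera, target): "pixels" (400x640 bool, what is visible of it) and "location" ([column, row] in pixels, amid what is visible of it).
The state is a dict: "time_s": time; "qpos": joint angles; "joint_velocities": joint speeds; "effort": joint torques, N m; "tool_pos": TCP position; "tool_rot": TCP orientation; "force": force on the tool from outside, world axes, zero at the start; "wrist_torque": the same for the moment, N m; "grip_width": finger opening in m; "grasp_force": force on a finger pad.
Only numpy, scipy, OpenCV 4.12 (cv2) and the standard library are available. Lean on these libraries where they do the work, as an engineer would, in place of code of your own. Each camera call takes 0.05 s, during which the arm holds its last target. There are 200 camera calls.

TASK

Get the light table ready for checking the glass negatives: first clear the brush and the wooden block off it, laying them flat side by side in the blue tray, and slide the dimmer right down to off. Then, with the light still off, push every glass package up the bevelled edge onto the white glass, sliding it all the way and never lifting it, until it lies flat and square against the steel rail. When all are in place, slide the dimmer up to the orange arrow; leave the other things on the table where they are.

Things in the scene. Friction and masses are not known exactly. Their poses are not given: they have to be found in the camera images.
- lighttable: fixed LED light table, 22 mm high; place and heading vary. Origin on the work surface, in the middle of the toe of its bevelled grey front edge; x points up the bevel, away from the robot, y left, z up. The bevel is a plain ramp without steps, from the work surface (z 0) at x = 0 straight up to the level top (z 22 mm) at x = 80 mm, over y = -215 to 235 mm
- rail_foot (a point): middle of the front face of the fixed steel rail across the light table, at the level of the glass: light table x = 205 mm, y = 0, z = 22 mm. Rail 6 mm high, 12 mm thick, parallel to y, as long as the glass is wide. The white opal glass is level and flush with the top: x 82 to 372 mm, y -215 to 215 mm. Same axes as the light table
- dimmer (a joint): position of the dimmer fader along its slot, in m: 0 = right down (off), at the end nearer the robot; 0.09 = full brightness, at the far end. It slides along the light table's x against about 1.5 N of friction and stays where it is left. Its dark control panel is a level block, 22 mm high, right of the bevel and glass: light table x 20 to 380 mm, y -215 to -285 mm
- dimmer_top (a point): middle of the top face of the dimmer's white fader cap: 14 mm along the slot (light table x), 24 mm across it (y), 22 mm tall, standing on the panel, its top 44.5 mm above the work surface. It lies at light table x = 35 mm + the joint value, y = -250 mm
- mark_tip (a point): tip of the orange arrow stuck flat on the control panel just right of the fader's slot; it points at the slot, and shows where the middle of the fader cap (black line) must stand along the slot (light table x). Same axes as the light table; its place along the slot varies
- brush_c (a point): soft flat brush, 160 mm long, 50 g, lying flat, at the start across the glass before the rail. The point is in its wooden handle, near the centre of mass, half-way up (6 mm above the underside). x points to the bristles. Handle 14 mm wide, 12 mm thick, from 70 mm behind the point to 25 mm ahead; ferrule (34 mm wide) and bristles (38 mm) go on to 90 mm ahead
- brush: the same brush: origin at its middle, on its underside
- block_c (a point): wooden burnishing block, 70 mm along its x, 35 mm along its y, 30 mm tall, 60 g; the point is its centre. At the start it too lies on the glass before the rail, its long side roughly along the rail
- block: the same block: origin at the middle of its underside
- tray_in (a point): centre of the inner floor (4 mm above the work surface) of the fixed open blue tray at the left: 210 mm along x, 170 mm along y outside, 50 mm high, walls 4 mm. The tray's heading varies
- plate1_c (a point): glass negative package 1: flat slab, black tape edges, 86 mm along its x, 72 mm along its y, 10 mm thick, about 0.13 to 0.2 kg; the point is its centre, z up. It starts flat on the work surface in front of the bevel. None if absent in this run
- plate1: the same package 1: origin at the middle of its underside
- plate2_c (a point): glass negative package 2: flat slab, black tape edges, 86 mm along its x, 72 mm along its y, 10 mm thick, about 0.13 to 0.2 kg; the point is its centre, z up. It starts flat on the work surface in front of the bevel. None if absent in this run
- plate2: the same package 2: origin at the middle of its underside
- plate3_c (a point): glass negative package 3: flat slab, black tape edges, 86 mm along its x, 72 mm along its y, 10 mm thick, about 0.13 to 0.2 kg; the point is its centre, z up. It starts flat on the work surface in front of the bevel. None if absent in this run
- plate3: the same package 3: origin at the middle of its underside
- plate4_c (a point): glass negative package 4: flat slab, black tape edges, 86 mm along its x, 72 mm along its y, 10 mm thick, about 0.13 to 0.2 kg; the point is its centre, z up. It starts flat on the work surface in front of the bevel. None if absent in this run
- plate4: the same package 4: origin at the middle of its underside
- loupe: bystander: black loupe standing on the glass behind the rail, 46 mm across, 45 mm tall; origin under its middle
- swab_jar: bystander: jar with a steel cap, 68 mm across, 85 mm tall; origin under its middle
- weight: bystander: grey cloth-covered weight, 90 x 60 x 35 mm; origin under its middle
- folder: bystander: flat cream bone folder, 150 x 22 x 5 mm; origin under its middle
- blower: bystander: black rubber blower bulb standing, 58 mm across, 100 mm tall; origin under its middle
- dropper: bystander: small amber bottle with a black cap, 32 mm across, 62 mm tall; origin under its middle

How it is judged (in metres and radians):
On the way, in this order (a step that is already met when the one before it is completed fails the run):
1. the brush and the block lie in the blue tray and the dimmer is right down (within 6 mm of its off end) (x of brush_c in the frame of tray_in between -0.09 and 0.09 m and y of brush_c in the frame of tray_in between -0.075 and 0.075 m and z of brush_c in the frame of tray_in below 0.022 m and angle between brush_c's own x axis and vertical above 1.4 rad and linear speed of each of brush, block below 0.02 m/s and x of block_c in the frame of tray_in between -0.09 and 0.09 m and y of block_c in the frame of tray_in between -0.075 and 0.075 m and z of block_c in the frame of tray_in below 0.026 m and value of joint dimmer below 0.006 m), for 0.2 s.
2. with the dimmer still right down, every package lies flat on the glass, square against the rail (x of plate1_c in the frame of lighttable between 0.15 and 0.175 m and y of plate1_c in the frame of lighttable between -0.18 and 0.18 m and z of plate1_c in the frame of lighttable between 0.02 and 0.034 m and angle between each of plate1_c, plate2_c, plate3_c, plate4_c's own z axis and vertical below 0.08 rad and linear speed of each of plate1, plate2, plate3, plate4 below 0.02 m/s and (angle between the x axis of plate1_c and the x axis of lighttable, either way round below 0.14 rad or angle between the x axis of plate1_c and the y axis of lighttable, either way round below 0.14 rad) and x of plate2_c in the frame of lighttable between 0.15 and 0.175 m and y of plate2_c in the frame of lighttable between -0.18 and 0.18 m and z of plate2_c in the frame of lighttable between 0.02 and 0.034 m and (angle between the x axis of plate2_c and the x axis of lighttable, either way round below 0.14 rad or angle between the x axis of plate2_c and the y axis of lighttable, either way round below 0.14 rad) and x of plate3_c in the frame of lighttable between 0.15 and 0.175 m and y of plate3_c in the frame of lighttable between -0.18 and 0.18 m and z of plate3_c in the frame of lighttable between 0.02 and 0.034 m and (angle between the x axis of plate3_c and the x axis of lighttable, either way round below 0.14 rad or angle between the x axis of plate3_c and the y axis of lighttable, either way round below 0.14 rad) and x of plate4_c in the frame of lighttable between 0.15 and 0.175 m and y of plate4_c in the frame of lighttable between -0.18 and 0.18 m and z of plate4_c in the frame of lighttable between 0.02 and 0.034 m and (angle between the x axis of plate4_c and the x axis of lighttable, either way round below 0.14 rad or angle between the x axis of plate4_c and the y axis of lighttable, either way round below 0.14 rad) and value of joint dimmer below 0.006 m), for 0.2 s.
3. the dimmer stands at the orange arrow (x of dimmer_top in the frame of mark_tip between -0.005 and 0.005 m), for 0.2 s.
At the end, for the whole second after the job is handed in: All packages at rest flat on the white glass (centre within 180 mm of the light table's middle line), within 12 mm of the rail and square to it within 0.14 rad; the brush and block lying at rest on the floor of the blue tray; the middle of the dimmer cap within 5 mm of the arrow along the slot (all of step 3 and x of plate1_c in the frame of lighttable between 0.15 and 0.175 m and y of plate1_c in the frame of lighttable between -0.18 and 0.18 m and z of plate1_c in the frame of lighttable between 0.02 and 0.034 m and angle between each of plate1_c, plate2_c, plate3_c, plate4_c's own z axis and vertical below 0.08 rad and linear speed of each of plate1, plate2, plate3, plate4, brush, block below 0.02 m/s and (angle between the x axis of plate1_c and the x axis of lighttable, either way round below 0.14 rad or angle between the x axis of plate1_c and the y axis of lighttable, either way round below 0.14 rad) and x of plate2_c in the frame of lighttable between 0.15 and 0.175 m and y of plate2_c in the frame of lighttable between -0.18 and 0.18 m and z of plate2_c in the frame of lighttable between 0.02 and 0.034 m and (angle between the x axis of plate2_c and the x axis of lighttable, either way round below 0.14 rad or angle between the x axis of plate2_c and the y axis of lighttable, either way round below 0.14 rad) and x of plate3_c in the frame of lighttable between 0.15 and 0.175 m and y of plate3_c in the frame of lighttable between -0.18 and 0.18 m and z of plate3_c in the frame of lighttable between 0.02 and 0.034 m and (angle between the x axis of plate3_c and the x axis of lighttable, either way round below 0.14 rad or angle between the x axis of plate3_c and the y axis of lighttable, either way round below 0.14 rad) and x of plate4_c in the frame of lighttable between 0.15 and 0.175 m and y of plate4_c in the frame of lighttable between -0.18 and 0.18 m and z of plate4_c in the frame of lighttable between 0.02 and 0.034 m and (angle between the x axis of plate4_c and the x axis of lighttable, either way round below 0.14 rad or angle between the x axis of plate4_c and the y axis of lighttable, either way round below 0.14 rad) and x of brush_c in the frame of tray_in between -0.09 and 0.09 m and y of brush_c in the frame of tray_in between -0.075 and 0.075 m and z of brush_c in the frame of tray_in below 0.022 m and angle between brush_c's own x axis and vertical above 1.4 rad and x of block_c in the frame of tray_in between -0.09 and 0.09 m and y of block_c in the frame of tray_in between -0.075 and 0.075 m and z of block_c in the frame of tray_in below 0.026 m and velocity of joint dimmer below 0.01 m/s); the robot touches nothing.
It fails at once if a glass package is lifted (its centre above 45 mm anywhere, or above 24 mm before it has passed light table x = 35 mm; sliding on the bevel it is at 15 mm there, on the glass at 27 mm) (height (world z) of any of plate1_c, plate2_c, plate3_c, plate4_c above 0.045 m or (x of plate1_c in the frame of lighttable below 0.035 m and height (world z) of plate1_c above 0.024 m) or (x of plate2_c in the frame of lighttable below 0.035 m and height (world z) of plate2_c above 0.024 m) or (x of plate3_c in the frame of lighttable below 0.035 m and height (world z) of plate3_c above 0.024 m) or (x of plate4_c in the frame of lighttable below 0.035 m and height (world z) of plate4_c above 0.024 m)).
It fails at once if a bystander is moved by more than 30 mm (distance of any of loupe, swab_jar, weight, folder, blower, dropper from where it was at the start of the episode above 0.03 m).
Of plate1, plate2, plate3, plate4 only 2 to 4 are there at a start; the rules pass over those that are not, and their reading is None.
At some moment in a run one of plate1, plate2, plate3, plate4, brush, block may be knocked a few centimetres aside while the robot is not near it.
Once in a run the grip may slacken for a moment while it holds something.
It also fails if it takes over 210 s, if anything falls off the work surface, if the arm or the gripper's body presses on something with over 40 N, if the wrist force passes 120 N, or if a joint passes its speed limit or range.

## Working session

There is one attempt and no reset: what is moved stays moved. The work goes in short steps, Python scripts to look and compute and a tool call to move; the robot and the scene stay as the last step left them, time stands still between calls to the robot, and variables do not carry over. Pictures are saved under pics/ and viewed, at most 14 in all, crops included, and the job is handed in when it is done.

Besides the shell and the picture viewer there is one more tool, called after "Call:" as name([rows], argument=value, ...), one row to a line, values as JSON. apply_moves: Moves the arm, as the interface text tells. Shifts and turns lie within -1 to 1; 1 stands for 0.2 m of shift or 1.5 rad of turn. Its arguments: {"type":"object","properties":{"moves":{"type":"array","items":{"type":"array","items":{"type":"number","minimum":-1,"maximum":1}}},"grip_force":{"type":"number"}},"required":["moves"]}

```bash
mkdir -p pics; ls; cat > h.py <<'E'
import numpy as np, cv2
from scipy.spatial.transform import Rotation as R
from cell import env, viewer, boxes_of, masks_of
def cal(n):
    c=viewer.get_calibration(n); return c
def rotm(o):
    o=np.array(o,float)
    if o.shape==(3,3): return o
    if o.shape==(4,): return R.from_quat(o).as_matrix()
    return R.from_euler('xyz',o,degrees=True).as_matrix()
def ray(c,u,v):
    f=200/np.tan(np.radians(c['fov_y'])/2)
    d=np.array([(u-c['cx'])/f,-(v-c['cy'])/f,-1.]); return np.array(c['position'],float),rotm(c['orientation'])@d
def onz(c,u,v,z):
    p,d=ray(c,u,v); return p+d*(z-p[2])/d[2]
def proj(c,P):
    f=200/np.tan(np.radians(c['fov_y'])/2)
    q=rotm(c['orientation']).T@(np.array(P)-np.array(c['position'])); return c['cx']+f*q[0]/-q[2], c['cy']+f*q[1]/q[2]
def tri(c1,a,c2,b):
    p,d=ray(c1,*a);q,e=ray(c2,*b);d/=np.linalg.norm(d);e/=np.linalg.norm(e)
    s=np.linalg.lstsq(np.c_[d,-e],q-p,rcond=None)[0]
    return (p+d*s[0]+q+e*s[1])/2,np.linalg.norm(p+d*s[0]-q-e*s[1])
def shot(n,name=None):
    im=viewer.read_camera(n)
    if name: cv2.imwrite('pics/'+name,im[:,:,::-1])
    return im
E
python3 - <<'E'
from h import *
for n in ['scene','top','wrist']:
    print(n,cal(n)); shot(n,n+'0.png')
print(env.get_obs())
N=['lighttable','dimmer_top','mark_tip','brush_c','block_c','tray_in','plate1_c','plate2','rail_foot','loupe','swab_jar','weight','folder','blower','dropper']
for n in ['scene','top']:
    for t in N:
        try: print(n,t,[(np.round(b['location']).tolist(),round(b['conf'],2)) for b in boxes_of(n,t)[:6]])
        except Exception as e: print(n,t,e)
print(env.get_obs()['time_s'])
E
```

```text
pics
scene {'fov_y': 52.394276774532806, 'cx': 316.31878720274204, 'cy': 202.16978499666618, 'position': array([ 0.93328298, -0.80774313,  0.77524449]), 'orientation': array([51.376015  , -1.07438877, 29.74693196])}
top {'fov_y': 49.883383253819815, 'cx': 317.5753493375841, 'cy': 199.42938827414426, 'position': array([ 0.45253061, -0.0427793 ,  1.21903834]), 'orientation': array([  4.39698483,   0.69264336, -89.81114206])}
wrist {'fov_y': 64.84141266951245, 'cx': 317.9803230661509, 'cy': 204.59739167807703, 'position': array([ 0.35133493, -0.55279146,  0.38408175]), 'orientation': array([-14.67946012,   0.07248713, -63.52386066])}
{'time_s': 0.15, 'qpos': array([64.34813938, 18.42978376, -4.01476243, 83.15917351,  1.29428041,
       78.54038921, -3.25873426]), 'joint_velocities': array([ 0.00229652, -0.02039264, -0.04421741, -0.26181255,  0.06509884,
       -0.0050427 ,  0.02925147]), 'effort': array([ 4.80567687e-04, -4.91791105e+01, -4.04337896e-01, -3.12876642e+01,
       -6.39573578e-02,  4.04601172e-02,  8.66681830e-05]), 'tool_pos': array([ 0.28938748, -0.58155945,  0.22170434]
[... 1000 characters left out ...]
45)]
top dimmer_top []
top mark_tip []
top brush_c [([254.0, 170.0], 0.67), ([472.0, 237.0], 0.6), ([395.0, 172.0], 0.32)]
top block_c [([336.0, 166.0], 0.93)]
top tray_in [([155.0, 225.0], 0.71), ([449.0, 212.0], 0.68), ([311.0, 147.0], 0.61), ([254.0, 169.0], 0.43)]
top plate1_c []
top plate2 [([255.0, 236.0], 0.86), ([363.0, 238.0], 0.77), ([259.0, 171.0], 0.34)]
top rail_foot [([314.0, 148.0], 0.8)]
top loupe [([318.0, 116.0], 0.81)]
top swab_jar [([475.0, 236.0], 0.82), ([253.0, 168.0], 0.4)]
top weight [([429.0, 290.0], 0.97)]
top folder [([200.0, 291.0], 0.94), ([364.0, 234.0], 0.55)]
top blower [([475.0, 179.0], 0.74)]
top dropper [([448.0, 210.0], 0.57), ([200.0, 291.0], 0.38)]
1.65
```

View pics/top0.png

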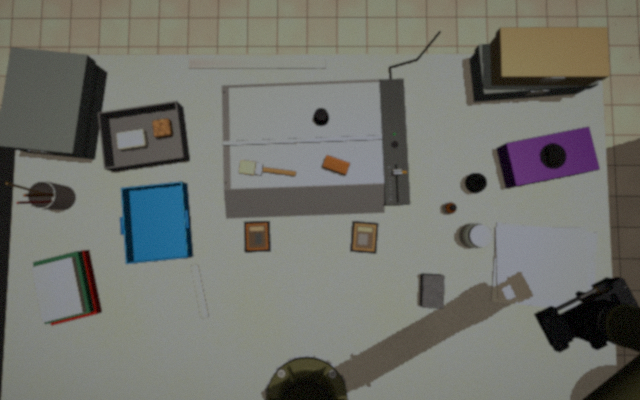

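View pics/scene0.png

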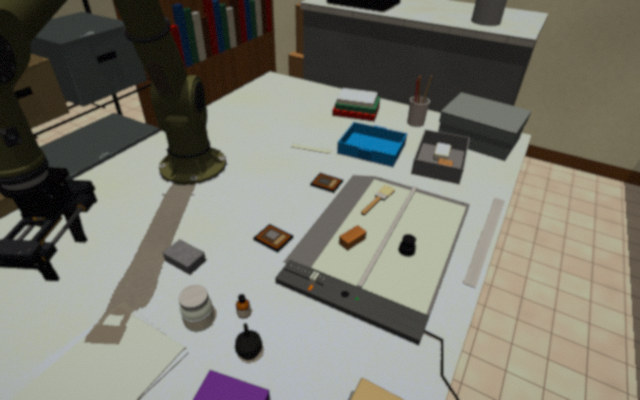

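Two packages show at top (257,236) and (364,237), in front of the bevel. The brush is at (265,170), the block at (336,165), the tray at (157,223) and the fader at about (398,171). I'll enlarge the table.

```bash
python3 - <<'E'
from h import *
im=cv2.imread('pics/top0.png')[72:257,210:420]
im=cv2.resize(im,None,fx=3.2,fy=3.2,interpolation=cv2.INTER_CUBIC)
cv2.imwrite('pics/topc.png',cv2.convertScaleAbs(im,alpha=1.3))
c=cal('top')
for n,(u,v,z) in dict(p1=(257,236,.01),p2=(364,237,.01),block=(336,165,.04),brushtip=(240,168,.03),brushend=(295,173,.03),tray=(157,225,.004),fader=(398,171,.0445),railL=(223,143,.028),railR=(382,139,.028),toeL=(227,216,0),toeR=(385,211,0),panR=(410,204,0.022)).items(): print(n,onz(c,u,v,z).round(3))
E
```

```text
p1 [0.442 0.142 0.01 ]
p2 [ 0.44  -0.158  0.01 ]
block [ 0.639 -0.079  0.04 ]
brushtip [0.632 0.189 0.03 ]
brushend [0.618 0.035 0.03 ]
tray [0.472 0.427 0.004]
fader [ 0.622 -0.249  0.044]
railL [0.703 0.239 0.028]
railR [ 0.714 -0.208  0.028]
toeL [0.498 0.23  0.   ]
toeR [ 0.514 -0.219  0.   ]
panR [ 0.532 -0.285  0.022]
```

View pics/topc.png

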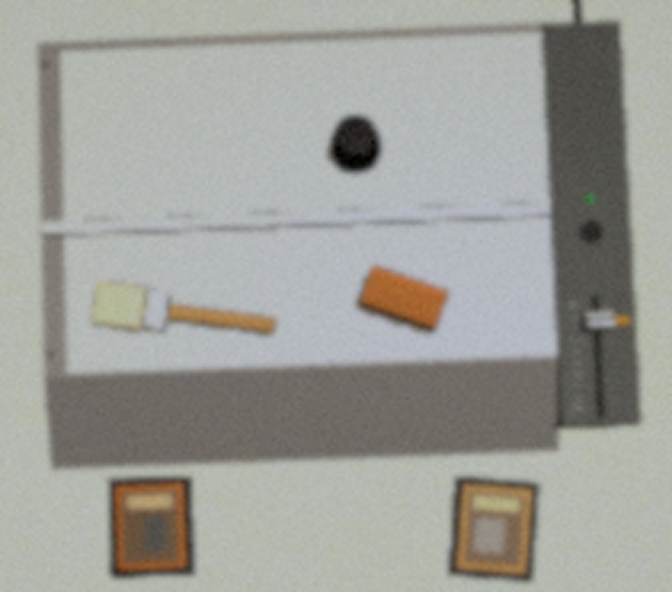

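The crop shows the brush at about (185,307), the block at (402,298), the fader at (600,319) with the orange arrow at (622,320), and the packages at (150,527) and (494,528). Next I'll fit the table's pose.

```bash
cat >> h.py <<'E'
def lt(T,p):
    x,y,a=T; c,s=np.cos(a),np.sin(a); p=np.array(p,float); return np.array([x+c*p[0]-s*p[1],y+s*p[0]+c*p[1],p[2]])
def ilt(T,P):
    x,y,a=T; c,s=np.cos(a),np.sin(a); dx,dy=P[0]-x,P[1]-y; return np.array([c*dx+s*dy,-s*dx+c*dy,P[2]])
E
python3 - <<'E'
from h import *
from scipy.optimize import least_squares
c=cal('top')
F=lambda x,y:(210+(x+.5)/3.2-.5,72+(y+.5)/3.2-.5)
pts=[((53,466),(0,.235,0)),((558,448),(0,-.215,0)),((48,376),(.08,.235,.022)),((556,357),(.08,-.215,.022)),((637,423),(.02,-.285,.022)),((619,22),(.38,-.285,.022)),((40,44),(.38,.235,.022))]
res=lambda T:np.concatenate([np.array(proj(c,lt(T,m)))-F(*p) for p,m in pts])
s=least_squares(res,[.506,0,0.03]);T=s.x
print('T',T,np.degrees(T[2]),s.fun.round(1))
np.save('T.npy',T)
for n,p,z in [('fader',(600,319),.0445),('arrowtip',(615,320),.022),('arrow',(622,320),.022),('slot0',(600,415),.022),('slot1',(595,297),.022),('blk',(402,296),.052),('br_end',(275,326),.034),('br_fer',(155,308),.034),('br_tip',(95,303),.034)]:
    P=onz(c,*F(*p),z); print(n,P.round(3),ilt(T,P).round(3))
for q in [[(112,480),(188,478),(190,573),(113,577)],[(458,479),(537,483),(531,577),(451,573)]]:
    W=np.array([ilt(T,onz(c,*F(*p),.008)) for p in q]); print(W.round(3).tolist(),W.mean(0).round(3), lt(T,W.mean(0)).round(3))
c4=[onz(c,*p,.05)[:2].round(3).tolist() for p in [(121,186),(186,182),(192,257),(124,263)]];print('tray',c4,np.mean(c4,0))
# triangulated checks from scene
cs=cal('scene')
print('block',tri(c,(336,165.5),cs,(351,236)),'plateL',tri(c,(256.5,236),cs,(327,182)),'plateR',tri(c,(364,236.5),cs,(273,238)))
print('brush',tri(c,(254,169),cs,(381,198)), 'fader',tri(c,(397.5,171),cs,(316,275)), 'loupe',tri(c,(320,116),cs,(407,245)))
E
```

```text
T [ 0.50195764 -0.00146308  0.03782893] 2.167438129020624 [-0.6  0.6  0.1  0.7 -1.3 -0.1  0.5  0.1  1.4  0.   0.5 -0.8 -0.7 -0.7]
fader [ 0.621 -0.247  0.044] [ 0.109 -0.25   0.044]
arrowtip [ 0.623 -0.264  0.022] [ 0.111 -0.267  0.022]
arrow [ 0.623 -0.27   0.022] [ 0.111 -0.273  0.022]
slot0 [ 0.54  -0.25   0.022] [ 0.028 -0.249  0.022]
slot1 [ 0.643 -0.246  0.022] [ 0.132 -0.25   0.022]
blk [ 0.639 -0.077  0.052] [ 0.134 -0.08   0.052]
br_end [0.616 0.033 0.034] [0.115 0.03  0.034]
br_fer [0.631 0.138 0.034] [0.134 0.134 0.034]
br_tip [0.636 0.19  0.034] [0.141 0.186 0.034]
[[-0.013, 0.18, 0.008], [-0.013, 0.113, 0.008], [-0.097, 0.113, 0.008], [-0.098, 0.181, 0.008]] [-0.055  0.146  0.008] [0.441 0.143 0.008]
[[-0.023, -0.125, 0.008], [-0.029, -0.194, 0.008], [-0.11, -0.185, 0.008], [-0.104, -0.115, 0.008]] [-0.066 -0.155  0.008] [ 0.441 -0.159  0.008]
tray [[0.578, 0.512], [0.59, 0.333], [0.385, 0.311], [0.368, 0.496]] [0.48025 0.413  ]
block (array([ 0.63746959, -0.07878902,  0.04025248]), np.float64(0.0003091668822962435)) plateL (array([0.44349628, 0.14489525, 0.00458336]), np.float64(0.0033083449884502647)) plateR (array([ 0.44202245, -0.15856026,  0.00264798]), np.float64(0.0008305651332807061))
brush (array([0.63095901, 0.15267141, 0.00956919]), np.float64(0.0018122581270043755)) fader (array([ 0.6241776 , -0.24633819,  0.04370751]), np.float64(0.005578856764282502)) loupe (array([ 0.77654614, -0.03431892,  0.03991148]), np.float64(0.00045681760638034333))
```

```bash
cat >> h.py <<'E'
def rows(*wps,base=None):
    """wps: (x,y,z,yaw[deg][,pitch tilt toward..]) world, tool down; prints scaled rows"""
    o=env.get_obs(); p,r=o['tool_pos'],o['tool_rot']
    if base is not None: p,r=np.array(base[:3]),np.array([180,0,base[3]])
    A=R.from_euler('xyz',r,degrees=True)
    for w in wps:
        B=R.from_euler('xyz',[180,0,w[3]],degrees=True)
        d=A.inv().apply(np.array(w[:3])-p)/.2; t=(A.inv()*B).as_rotvec()/1.5
        print(d.round(3).tolist(),t.round(3).tolist(),'n>=%d'%max(np.ceil(np.linalg.norm(d)*4),np.ceil(np.linalg.norm(t)*10)))
E
python3 - <<'E'
from h import *
o=env.get_obs();a=o['tool_pos'];b=np.array([.62,-.247,.20])
rows((*(a+(b-a)*.4),2.2))
E
```

```text
[0.89, -0.305, 0.045] [0.0, 0.0, 0.282] n>=4
```

Call:
apply_moves([
  [0.98,-0.33,0.045,0,0,0.282,0.6],
  [0.98,-0.33,0.045,0,0,0.282,0.6],
  [0.98,-0.33,0.045,0,0,0.282,0.6],
  [0.98,-0.33,0.045,0,0,0.282,0.6],
  [0.98,-0.33,0.045,0,0,0.282,0.6],
  [0.98,-0.33,0.045,0,0,0.282,0.6],
])

```text
time_s: 2.25
tool_pos: [0.4381, -0.4329, 0.2136]
tool_rot: [-180.0, -0.0, 2.6]
force: [-1.0, -0.4, -0.8]
grip_width: 0.0535
grasp_force: 0.0
```

```bash
python3 - <<'E'
from h import *
rows((.57,-.247,.22,2.2))
E
```

```text
[0.7, -0.899, -0.031] [-0.0, -0.0, 0.004] n>=5
```

Call:
apply_moves([
  [0.7,-0.9,-0.03,0,0,0,0.6],
  [0.7,-0.9,-0.03,0,0,0,0.6],
  [0.7,-0.9,-0.03,0,0,0,0.6],
  [0.7,-0.9,-0.03,0,0,0,0.6],
  [0.7,-0.9,-0.03,0,0,0,0.6],
  [0.7,-0.9,-0.03,0,0,0,0.6],
  [0.7,-0.9,-0.03,0,0,0,0.6],
])

```text
time_s: 2.95
tool_pos: [0.5678, -0.2524, 0.2194]
tool_rot: [179.9, 0.1, 2.1]
force: [-0.2, 0.0, -1.5]
grip_width: 0.0522
grasp_force: 0.0
```

```bash
python3 - <<'E'
from h import *
c=cal('wrist'); T=np.load('T.npy'); shot('wrist','w1.png')
print(env.get_obs()['tool_pos'],env.get_obs()['tool_rot'])
for n,p in dict(fader=(.109,-.25,.0445),arrow=(.111,-.264,.022),block=(.134,-.08,.052),panel=(.02,-.285,.022),panel2=(.02,-.215,.022)).items(): print(n,np.round(proj(c,lt(T,p))))
for t in ['dimmer_top','mark_tip','dimmer']:
    print(t,[(np.round(b['location']).tolist(),round(b['conf'],2)) for b in boxes_of('wrist',t)[:3]])
E
```

```text
[ 0.56718429 -0.25344721  0.21938527] [1.79898898e+02 6.72434222e-02 2.01305210e+00]
fader [313. 138.]
arrow [326. 135.]
block [143. 113.]
panel [343. 213.]
panel2 [284. 213.]
dimmer_top [([314.0, 136.0], 0.76)]
mark_tip [([337.0, 133.0], 0.39)]
dimmer [([313.0, 138.0], 0.74)]
```

View pics/w1.png

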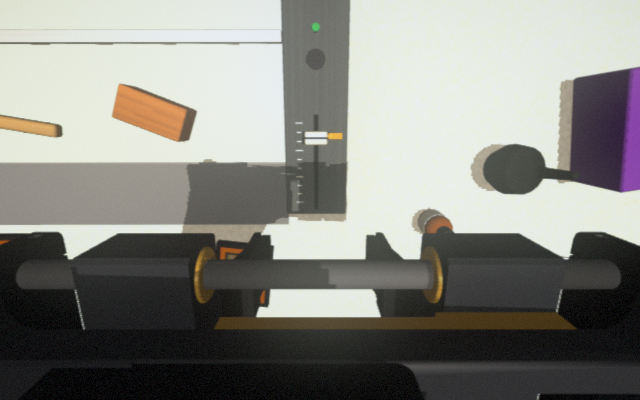

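The wrist view agrees with the fit: the fader cap is at (316,138) and the arrow at (336,136). Next I'll grip the cap.

```bash
python3 - <<'E'
from h import *
T=np.load('T.npy')
o=env.get_obs(); p=o['tool_pos']
f=lambda x,z:(*lt(T,(x,-.25,z)),2.2)
rows(f(.109,.10),f(.109,.031),base=None)
rows(f(.033,.031),f(.033,.1),base=f(.109,.031))
c=cal('wrist'); print(ilt(T,onz(c,336,135.5,.022)),ilt(T,onz(c,314,137,.0445)))
E
```

```text
[0.267, -0.021, 0.597] [0.001, 0.0, -0.003] n>=3
[0.267, -0.021, 0.942] [0.001, 0.0, -0.003] n>=4
[-0.38, -0.0, -0.0] [0.0, 0.0, 0.0] n>=2
[-0.38, -0.0, -0.345] [0.0, 0.0, 0.0] n>=3
[ 0.11015584 -0.27633413  0.022     ] [ 0.10960605 -0.25199544  0.0445    ]
```

Call:
apply_moves([
  [0.267,-0.021,0.5,0,0,0,0.6],
  [0.267,-0.021,0.597,0,0,0,0.6],
  [0.267,-0.021,0.597,0,0,0,0.6],
  [0.267,-0.021,0.597,0,0,0,0.6],
  [0.267,-0.021,0.75,0,0,0,0.6],
  [0.267,-0.021,0.85,0,0,0,0.6],
  [0.267,-0.021,0.94,0,0,0,0.6],
  [0.267,-0.021,0.94,0,0,0,0.6],
  [0.267,-0.021,0.94,0,0,0,0.1],
  [0.267,-0.021,0.94,0,0,0,0.1],
  [0.267,-0.021,0.94,0,0,0,0.1],
  [0.267,-0.021,0.94,0,0,0,0.1],
], grip_force=12)

```text
time_s: 4.35
tool_pos: [0.6225, -0.2456, 0.033]
tool_rot: [179.8, -0.1, 2.2]
force: [0.8, -5.6, -1.2]
grip_width: 0.0278
grasp_force: 2.5
```

Call:
apply_moves([
  [-0.05,0,0,0,0,0,0.1],
  [-0.1,0,0,0,0,0,0.1],
  [-0.15,0,0,0,0,0,0.1],
  [-0.2,0,0,0,0,0,0.1],
  [-0.25,0,0,0,0,0,0.1],
  [-0.3,0,0,0,0,0,0.1],
  [-0.35,0,0,0,0,0,0.1],
  [-0.38,0,0,0,0,0,0.1],
  [-0.38,0,0,0,0,0,0.1],
  [-0.38,0,0,0,0,0,0.1],
])

```text
time_s: 5.35
tool_pos: [0.5479, -0.2506, 0.0331]
tool_rot: [179.7, -0.3, 2.1]
force: [3.8, -5.6, -2.2]
grip_width: 0.0241
grasp_force: 12.0
```

Call:
apply_moves([
  [-0.02,0,0,0,0,0,0.1],
  [-0.02,0,0,0,0,0,0.1],
  [-0.02,0,0,0,0,0,0.6],
  [-0.02,0,0,0,0,0,0.6],
  [-0.02,0,0,0,0,0,0.6],
  [-0.02,0,-0.2,0,0,0,0.6],
  [-0.02,0,-0.4,0,0,0,0.7],
  [-0.02,0,-0.6,0,0,0,0.7],
  [-0.02,0,-0.6,0,0,0,0.7],
])

```text
time_s: 6.25
tool_pos: [0.5454, -0.2479, 0.1582]
tool_rot: [179.7, -0.6, 2.3]
force: [1.8, -1.3, 0.5]
grip_width: 0.0598
grasp_force: 0.0
```

```bash
python3 - <<'E'
from h import *
T=np.load('T.npy')
ct=cal('top');shot('top','t2.png')
for t in ['dimmer_top','brush_c','block_c','plate1']:
    print(t,[(np.round(b['location'],1).tolist(),round(b['conf'],2)) for b in boxes_of('top',t)[:3]])
print(np.round(proj(ct,lt(T,(.035,-.25,.0445))),1),env.get_obs()['tool_pos'])
# block above pose, half way
rows((.60,-.09,.17,71.6),(.639,-.079,.17,71.6))
E
```

```text
dimmer_top [([256.3, 236.5], 0.41)]
brush_c [([253.6, 166.7], 0.64), ([197.5, 290.7], 0.18), ([253.6, 240.0], 0.16)]
block_c [([337.3, 165.3], 0.6)]
plate1 [([365.3, 236.9], 0.73), ([254.6, 237.7], 0.58), ([487.1, 180.3], 0.52)]
[398.7 198.3] [ 0.54057451 -0.24645065  0.14969454]
[0.327, -0.77, -0.101] [-0.002, 0.001, -0.807] n>=9
[0.524, -0.818, -0.102] [-0.002, 0.001, -0.807] n>=9
```

Call:
apply_moves([
  [0.4,-0.6,-0.1,0,0,-0.2,0.7],
  [0.524,-0.818,-0.1,0,0,-0.807,0.7],
  [0.524,-0.818,-0.1,0,0,-0.807,0.7],
  [0.524,-0.818,-0.1,0,0,-0.807,0.7],
  [0.524,-0.818,-0.1,0,0,-0.807,0.7],
  [0.524,-0.818,-0.1,0,0,-0.807,0.7],
  [0.524,-0.818,-0.1,0,0,-0.807,0.7],
  [0.524,-0.818,-0.1,0,0,-0.807,0.7],
  [0.524,-0.818,-0.1,0,0,-0.807,0.7],
  [0.524,-0.818,-0.1,0,0,-0.807,0.7],
  [0.524,-0.818,-0.1,0,0,-0.807,0.7],
])

```text
time_s: 7.6
tool_pos: [0.6398, -0.0796, 0.1708]
tool_rot: [-179.9, 0.0, 71.4]
force: [0.3, 0.9, -0.6]
grip_width: 0.0609
grasp_force: 0.0
```

```bash
cat >> h.py <<'E'
def mrect(cam,t,z,k=0):
    """mask min-area rect in world at height z: centre, long dir yaw, dims"""
    c=cal(cam); m=masks_of(cam,t)
    if not m: print('none',t); return
    m=m[k]; px=np.argwhere(m['pixels'])[:,::-1]
    W=np.array([onz(c,u,v,z)[:2] for u,v in px]).astype(np.float32)*1000
    (x,y),(w,h),a=cv2.minAreaRect(W)
    if w<h: w,h,a=h,w,a+90
    print(t,'conf %.2f'%m['conf'],'ctr',round(x/1e3,4),round(y/1e3,4),'dims',round(w),round(h),'yaw',round(a%180,1),'px',px.min(0),px.max(0))
    return x/1e3,y/1e3,a%180
E
python3 - <<'E'
from h import *
shot('wrist','w2.png'); o=env.get_obs(); print(o['tool_pos'],o['tool_rot'])
mrect('wrist','block',.052); mrect('wrist','brush',.03)
E
```

```text
[ 0.6399517  -0.07951984  0.17104735] [-1.79956345e+02  1.22556594e-02  7.14684236e+01]
block conf 0.59 ctr 0.6398 -0.079 dims 72 35 yaw 71.0 px [298 158] [336 234]
brush conf 0.95 ctr 0.6214 0.0669 dims 73 16 yaw 81.6 px [226   0] [261  88]
```

View pics/w2.png

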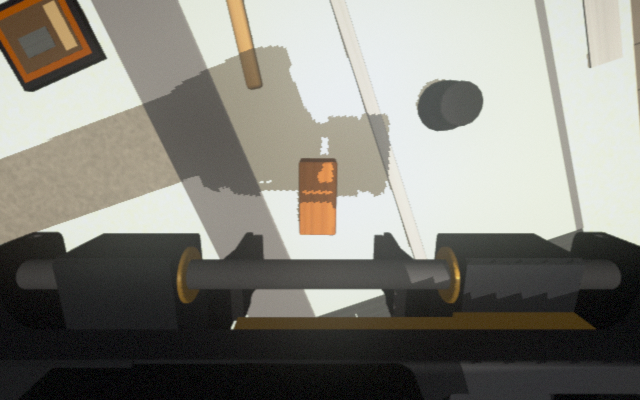

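The block at (318,196) lies exactly beneath the gripper and aligned with it, so I'll go down and grip it.

Call:
apply_moves([
  [0,0,0.2,0,0,0,0.7],
  [0,0,0.4,0,0,0,0.7],
  [0,0,0.55,0,0,0,0.7],
  [0,0,0.65,0,0,0,0.7],
  [0,0,0.715,0,0,0,0.7],
  [0,0,0.715,0,0,0,0.7],
  [0,0,0.715,0,0,0,0.2],
  [0,0,0.715,0,0,0,0.2],
  [0,0,0.715,0,0,0,0.2],
  [0,0,0.715,0,0,0,0.2],
  [0,0,0.715,0,0,0,0.2],
  [0,0,0.5,0,0,0,0.2],
  [0,0,0.25,0,0,0,0.2],
  [0,0,0,0,0,0,0.2],
  [0,0,0,0,0,0,0.2],
], grip_force=25)

```text
time_s: 9.25
tool_pos: [0.645, -0.0793, 0.1804]
tool_rot: [179.2, -0.1, 71.6]
force: [1.8, -0.2, -0.7]
grip_width: 0.0352
grasp_force: 25.0
```

```bash
python3 - <<'E'
from h import *
c=cal('top'); m=masks_of('top','tray_in')
for x in m[:3]:
    px=np.argwhere(x['pixels'])[:,::-1]; print(x['conf'],x['location'],px.min(0),px.max(0))
r=mrect('top','tray_in',.05)
o=env.get_obs();p=o['tool_pos'];print(p,o['grip_width'],o['grasp_force'])
# tray frame centre .480,.413 yaw 5; block at tray y=+.035
a=np.radians(5);t=lambda x,y:(.48+np.cos(a)*x-np.sin(a)*y,.413+np.sin(a)*x+np.cos(a)*y)
print('blk',t(0,.037),'brush',t(.01,-.035))
E
```

```text
0.67 [156.7, 221.0] [120 182] [193 263]
tray_in conf 0.67 ctr 0.4796 0.414 dims 210 196 yaw 5.7 px [120 182] [193 263]
[ 0.64101192 -0.07956329  0.17322704] 0.03517348308712926 2.4999535086953983
blk (np.float64(0.4767752375183366), np.float64(0.44985920382939454)) brush (np.float64(0.49301239797708546), np.float64(0.37900474299426545))
```

```bash
python3 - <<'E'
from h import *
o=env.get_obs();print(o['tool_pos'],o['grip_width'],o['grasp_force'])
rows((.60,.09,.19,110))
rows((.54,.27,.19,150),base=(.60,.09,.19,110))
rows((.477,.45,.19,185),base=(.54,.27,.19,150))
E
```

```text
[ 0.64101192 -0.07956329  0.17322704] 0.03517348308712926 2.4999535086953983
[0.74, -0.462, -0.085] [0.002, 0.001, -0.447] n>=5
[0.948, 0.026, 0.0] [-0.0, 0.0, -0.465] n>=5
[0.723, 0.622, 0.0] [-0.0, 0.0, -0.407] n>=5
```

Call:
apply_moves([
  [0,0,-0.08,0,0,0,0.2],
  [0,0,-0.08,0,0,0,0.2],
  [0,0,-0.08,0,0,0,0.2],
], grip_force=30)

```text
time_s: 9.65
tool_pos: [0.64, -0.0795, 0.1869]
tool_rot: [-180.0, 0.0, 71.6]
force: [0.5, 1.0, -1.0]
grip_width: 0.0347
grasp_force: 30.0
```

Call:
apply_moves([
  [0.2,-0.1,0,0,0,-0.1,0.2],
  [0.4,-0.2,0,0,0,-0.2,0.2],
  [0.6,-0.35,0,0,0,-0.3,0.2],
  [0.74,-0.462,0,0,0,-0.4,0.2],
  [0.74,-0.462,0,0,0,-0.447,0.2],
  [0.74,-0.462,0,0,0,-0.447,0.2],
])

```text
time_s: 10.25
tool_pos: [0.5984, 0.0915, 0.1868]
tool_rot: [-179.9, -0.0, 110.2]
force: [0.5, -0.4, -0.2]
grip_width: 0.035
grasp_force: 30.0
```

Call:
apply_moves([
  [0.2,0,0,0,0,-0.1,0.2],
  [0.4,0,0,0,0,-0.2,0.2],
  [0.6,0.02,0,0,0,-0.3,0.2],
  [0.8,0.02,0,0,0,-0.4,0.2],
  [0.948,0.026,0,0,0,-0.465,0.2],
  [0.948,0.026,0,0,0,-0.465,0.2],
])

```text
time_s: 10.85
tool_pos: [0.537, 0.2745, 0.1872]
tool_rot: [179.9, -0.2, 150.3]
force: [-1.1, 0.1, -0.3]
grip_width: 0.0349
grasp_force: 30.0
```

Call:
apply_moves([
  [0.2,0.15,0,0,0,-0.1,0.2],
  [0.4,0.3,0,0,0,-0.2,0.2],
  [0.55,0.45,0,0,0,-0.3,0.2],
  [0.65,0.55,0,0,0,-0.4,0.2],
  [0.723,0.622,0,0,0,-0.407,0.2],
  [0.723,0.622,0,0,0,-0.407,0.2],
  [0.723,0.622,0,0,0,-0.407,0.2],
])

```text
time_s: 11.55
tool_pos: [0.4778, 0.4484, 0.1865]
tool_rot: [-179.9, -0.0, -175.3]
force: [0.5, -0.7, -0.2]
grip_width: 0.0348
grasp_force: 30.0
```

```bash
python3 - <<'E'
from h import *
shot('wrist','w3.png'); o=env.get_obs(); print(o['tool_pos'],o['tool_rot'],o['grip_width'],o['grasp_force'])
c=cal('wrist');a=np.radians(5.2)
for x,y in [(-.101,-.081),(.101,-.081),(.101,.081),(-.101,.081)]: print(np.round(proj(c,(.48+np.cos(a)*x-np.sin(a)*y,.420+np.sin(a)*x+np.cos(a)*y,.004))))
E
```

```text
[0.47832907 0.44775425 0.18666027] [-1.79868949e+02 -2.44734879e-03 -1.75318171e+02] 0.03502841218946919 29.999691168777645
[214.  90.]
[230. 269.]
[365. 268.]
[371.  89.]
```

View pics/w3.png

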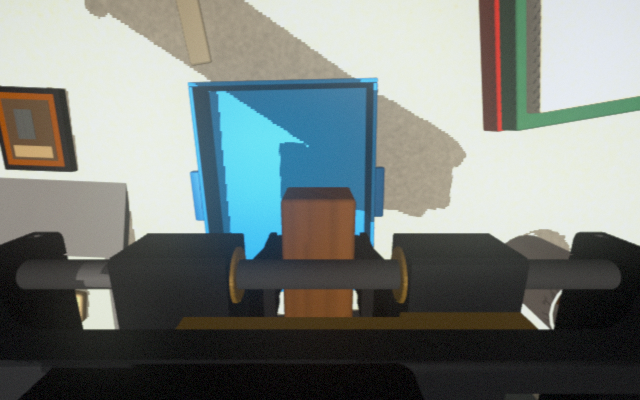

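The tray's inner corners show at (218,92) and (367,88), which matches a centre of (0.480, 0.420). The block is held over the left half, so I'll lower it.

Call:
apply_moves([
  [0,0.03,0.2,0,0,0,0.2],
  [0,0.03,0.4,0,0,0,0.2],
  [0,0.03,0.6,0,0,0,0.2],
  [0,0.03,0.75,0,0,0,0.2],
  [0,0.03,0.83,0,0,0,0.2],
  [0,0.03,0.87,0,0,0,0.2],
  [0,0.03,0.87,0,0,0,0.2],
  [0,0.03,0.87,0,0,0,0.5],
  [0,0.03,0.87,0,0,0,0.5],
  [0,0.03,0.87,0,0,0,0.5],
  [0,0.03,0.87,0,0,0,0.5],
  [0,0.03,0.6,0,0,0,0.5],
  [0,0.03,0.3,0,0,0,0.5],
  [0,0.03,0,0,0,0,0.5],
])

```text
time_s: 13.0
tool_pos: [0.4755, 0.456, 0.1652]
tool_rot: [-180.0, -0.0, -175.0]
force: [0.9, 0.5, -0.5]
grip_width: 0.0435
grasp_force: 0.0
```

```bash
python3 - <<'E'
from h import *
shot('top')
mrect('top','block',.03)
shot('wrist');mrect('wrist','block',.034)
o=env.get_obs();print(o['tool_pos'],o['tool_rot'][2])
p=o['tool_pos']
rows((.55,.28,.19,135))
rows((.62,.105,.17,82),base=(.55,.28,.19,135))
E
```

```text
block conf 0.61 ctr 0.4773 0.4441 dims 67 28 yaw 0.2 px [142 211] [152 235]
block conf 0.81 ctr 0.4732 0.4512 dims 70 36 yaw 4.9 px [293 154] [331 225]
[0.47635748 0.45687487 0.16527578] -175.05612642715477
[-0.291, -0.913, -0.124] [0.002, 0.001, 0.581] n>=6
[-0.866, -0.371, 0.1] [-0.0, -0.0, 0.617] n>=7
```

Block released in the tray at (0.473, 0.451). Next is the brush.

Call:
apply_moves([
  [-0.05,-0.15,-0.12,0,0,0.1,0.5],
  [-0.1,-0.35,-0.12,0,0,0.2,0.5],
  [-0.2,-0.6,-0.12,0,0,0.3,0.5],
  [-0.25,-0.8,-0.12,0,0,0.4,0.5],
  [-0.291,-0.913,-0.12,0,0,0.5,0.5],
  [-0.291,-0.913,-0.12,0,0,0.581,0.5],
  [-0.291,-0.913,-0.12,0,0,0.581,0.5],
])

```text
time_s: 13.9
tool_pos: [0.5495, 0.2771, 0.1856]
tool_rot: [-179.8, -0.0, 134.8]
force: [-0.8, 0.5, 0.2]
grip_width: 0.0435
grasp_force: 0.0
```

Call:
apply_moves([
  [-0.15,-0.1,0,0,0,0.1,0.5],
  [-0.35,-0.15,0,0,0,0.2,0.5],
  [-0.55,-0.2,0.1,0,0,0.3,0.5],
  [-0.75,-0.3,0.1,0,0,0.4,0.5],
  [-0.866,-0.371,0.1,0,0,0.5,0.5],
  [-0.866,-0.371,0.1,0,0,0.617,0.5],
  [-0.866,-0.371,0.1,0,0,0.617,0.5],
  [-0.866,-0.371,0.1,0,0,0.617,0.5],
])

```text
time_s: 14.7
tool_pos: [0.6187, 0.1061, 0.1667]
tool_rot: [-179.9, -0.0, 82.4]
force: [-0.7, 0.2, -0.4]
grip_width: 0.0437
grasp_force: 0.0
```

```bash
python3 - <<'E'
from h import *
shot('wrist','w4.png');r=mrect('wrist','brush',.034)
o=env.get_obs();print(o['tool_pos'],o['tool_rot'])
m=masks_of('wrist','brush')[0]['pixels'];c=cal('wrist')
px=np.argwhere(m); W=np.array([onz(c,u,v,.034)[:2] for v,u in px])
d=W.min(0)
a=np.radians(r[2]);ax=np.array([np.cos(a),np.sin(a)]);s=W@ax
print('tail',W[s<s.min()+.01].mean(0),'head',W[s>s.max()-.01].mean(0), 'len',np.ptp(s))
w=np.array([-ax[1],ax[0]])
for k in range(0,int(np.ptp(s)*1000),10):
    q=W[(s>s.min()+k/1e3)&(s<s.min()+(k+10)/1e3)]
    if len(q): print(k,q.mean(0).round(4),round(np.ptp(q@w)*1e3))
E
```

```text
brush conf 0.76 ctr 0.6271 0.1144 dims 151 38 yaw 82.4 px [305 102] [346 258]
[0.61893703 0.10622118 0.1671359 ] [-1.79950322e+02 -2.09198141e-02  8.23508646e+01]
tail [0.61875234 0.04395613] head [0.63679092 0.18406539] len 0.1510603179499853
0 [0.6187 0.044 ] 13
10 [0.6201 0.0541] 13
20 [0.6213 0.0636] 13
30 [0.6226 0.0735] 13
40 [0.6239 0.0837] 13
50 [0.6252 0.0938] 13
60 [0.6265 0.1036] 13
70 [0.6274 0.1135] 13
80 [0.6293 0.1246] 33
90 [0.6303 0.1333] 33
100 [0.6315 0.1431] 36
110 [0.6328 0.153 ] 36
120 [0.6341 0.1628] 38
130 [0.6354 0.1729] 37
140 [0.6366 0.1828] 37
150 [0.6374 0.1883] 35
```

View pics/w4.png

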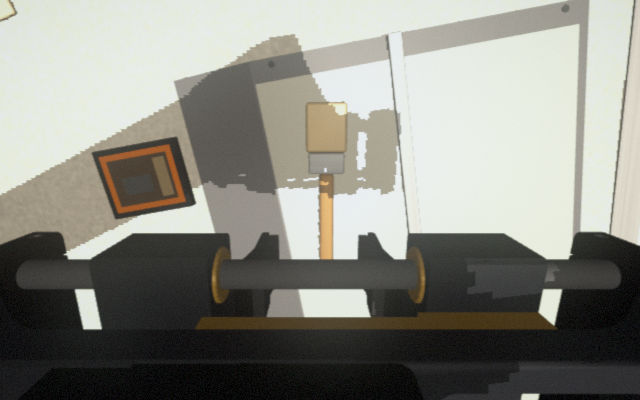

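The brush's handle runs from (327,175) to (326,260), with its centre of mass near (0.6255, 0.095). I'll grip it there.

Call:
apply_moves([
  [-0.05,0.04,0.2,0,0,0,0.5],
  [-0.05,0.04,0.4,0,0,0,0.5],
  [-0.05,0.04,0.55,0,0,0,0.5],
  [-0.05,0.04,0.65,0,0,0,0.5],
  [-0.05,0.04,0.705,0,0,0,0.5],
  [-0.05,0.04,0.705,0,0,0,0.5],
  [-0.05,0.04,0.705,0,0,0,0.0],
  [-0.05,0.04,0.705,0,0,0,0.0],
  [-0.05,0.04,0.705,0,0,0,0.0],
  [-0.05,0.04,0.705,0,0,0,0.0],
  [-0.05,0.04,0.705,0,0,0,0.0],
  [-0.05,0.04,0.5,0,0,0,0.0],
  [-0.05,0.04,0.25,0,0,0,0.0],
  [-0.05,0.04,0,0,0,0,0.0],
  [-0.05,0.04,0,0,0,0,0.0],
], grip_force=30)

```text
time_s: 16.35
tool_pos: [0.6307, 0.0948, 0.1761]
tool_rot: [179.2, -0.2, 82.0]
force: [1.6, -0.3, -0.4]
grip_width: 0.0134
grasp_force: 30.0
```

```bash
python3 - <<'E'
from h import *
o=env.get_obs();print(o['tool_pos'],o['tool_rot'],o['grip_width'],o['grasp_force'])
rows((.57,.27,.19,133))
rows((.494,.385,.19,185),base=(.57,.27,.19,133))
E
```

```text
[0.63070311 0.0948153  0.17614195] [179.22015731  -0.20116042  81.98584245] 0.013387227907420137 29.9665430188179
[0.825, -0.422, -0.072] [0.01, 0.002, -0.594] n>=6
[0.68, 0.114, 0.0] [-0.0, 0.0, -0.605] n>=7
```

Call:
apply_moves([
  [0.15,-0.05,-0.1,0,0,-0.1,0],
  [0.3,-0.1,-0.1,0,0,-0.2,0],
  [0.5,-0.2,-0.1,0,0,-0.3,0],
  [0.7,-0.3,-0.1,0,0,-0.4,0],
  [0.825,-0.4,-0.1,0,0,-0.5,0],
  [0.825,-0.4,-0.1,0,0,-0.594,0],
  [0.825,-0.4,-0.1,0,0,-0.594,0],
])

```text
time_s: 17.05
tool_pos: [0.5691, 0.269, 0.1871]
tool_rot: [-180.0, -0.0, 133.2]
force: [-0.2, -0.8, -0.8]
grip_width: 0.0136
grasp_force: 30.0
```

Call:
apply_moves([
  [0.15,0.02,0,0,0,-0.1,0],
  [0.3,0.04,0,0,0,-0.2,0],
  [0.45,0.06,0,0,0,-0.3,0],
  [0.6,0.1,0,0,0,-0.4,0],
  [0.68,0.114,0,0,0,-0.5,0],
  [0.68,0.114,0,0,0,-0.605,0],
  [0.68,0.114,0,0,0,-0.605,0],
  [0.68,0.114,0,0,0,-0.605,0],
])

```text
time_s: 17.85
tool_pos: [0.495, 0.3813, 0.187]
tool_rot: [-179.9, -0.0, -175.4]
force: [0.7, -0.7, 0.2]
grip_width: 0.0133
grasp_force: 30.0
```

```bash
python3 - <<'E'
from h import *
shot('wrist','w5.png');o=env.get_obs();print(o['tool_pos'],o['tool_rot'],o['grip_width'],o['grasp_force'])
mrect('wrist','block',.034)
mrect('wrist','brush',.18)
rows((.494,.385,.009,185))
E
```

```text
[0.49499616 0.38135373 0.18708694] [-1.79950714e+02 -4.72818130e-03 -1.75376156e+02] 0.013345044618194898 29.966308772563934
block conf 0.93 ctr 0.4761 0.451 dims 72 39 yaw 4.9 px [370 143] [411 213]
brush conf 0.65 ctr 0.468 0.3768 dims 147 41 yaw 5.0 px [276  57] [356 316]
[0.002, 0.017, 0.892] [-0.0, 0.0, -0.003] n>=4
```

View pics/w5.png

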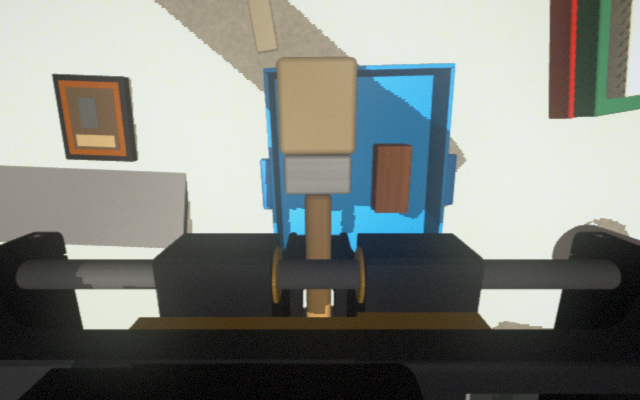

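The brush is aligned over the right half of the tray and the block at (392,178) is clear of it, so I'll lower it.

Call:
apply_moves([
  [0,0,0.2,0,0,0,0],
  [0,0,0.4,0,0,0,0],
  [0,0,0.6,0,0,0,0],
  [0,0,0.75,0,0,0,0],
  [0,0,0.83,0,0,0,0],
  [0,0,0.86,0,0,0,0],
  [0,0,0.885,0,0,0,0],
  [0,0,0.885,0,0,0,0],
  [0,0,0.885,0,0,0,0.35],
  [0,0,0.885,0,0,0,0.35],
  [0,0,0.885,0,0,0,0.35],
  [0,0,0.885,0,0,0,0.35],
  [0,0,0.6,0,0,0,0.35],
  [0,0,0.3,0,0,0,0.35],
  [0,0,0,0,0,0,0.35],
  [0,0,0,0,0,0,0.35],
])

```text
time_s: 19.6
tool_pos: [0.4946, 0.3844, 0.1924]
tool_rot: [179.8, 0.3, -175.0]
force: [0.0, 0.9, -0.0]
grip_width: 0.0303
grasp_force: 0.0
```

```bash
python3 - <<'E'
from h import *
shot('wrist','w6.png');mrect('wrist','block',.034);mrect('wrist','brush',.016)
shot('top','t3.png');T=np.load('T.npy')
print([(np.round(b['location'],1).tolist(),round(b['conf'],2)) for b in boxes_of('top','plate1')[:4]])
for k in (0,1): mrect('top','plate1',.008,k)
mrect('top','dimmer_top',.0445)
o=env.get_obs();print(o['tool_pos'],o['tool_rot'])
rows((.47,.21,.17,182.2))
E
```

```text
block conf 0.92 ctr 0.4785 0.4535 dims 72 40 yaw 5.0 px [366 143] [406 211]
brush conf 0.64 ctr 0.4776 0.3794 dims 159 37 yaw 4.1 px [298  92] [334 238]
[([254.4, 237.2], 0.83), ([362.6, 238.0], 0.78)]
plate1 conf 0.94 ctr 0.4421 0.1422 dims 85 73 yaw 0.9 px [244 221] [270 251]
plate1 conf 0.81 ctr 0.4405 -0.1591 dims 86 75 yaw 175.8 px [350 221] [378 253]
dimmer_top conf 0.36 ctr 0.5459 -0.2441 dims 25 14 yaw 90.1 px [392 196] [401 201]
[0.49328391 0.38201963 0.1858373 ] [-1.79917685e+02 -1.32886614e-01 -1.74972098e+02]
[0.191, -0.846, 0.081] [-0.001, -0.002, 0.033] n>=4
```

View pics/w6.png

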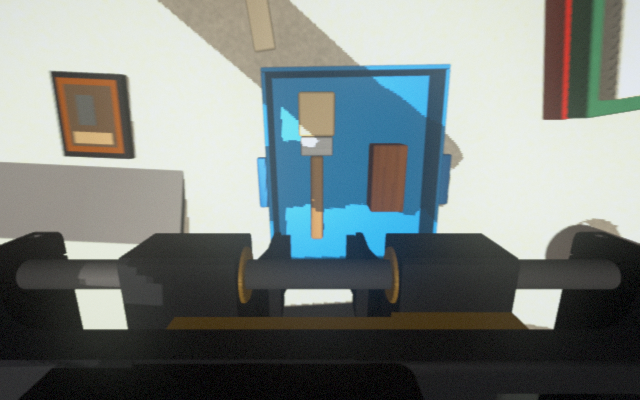

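The brush and block both lie flat in the tray. Next is the left package: I'll grip its sides lightly near the rear and slide it forward a little, then push it from behind.

```bash
python3 - <<'E'
from h import *
rows((.45,.20,.17,181.2))
rows((.42,.142,.10,181.2),base=(.45,.20,.17,181.2))
E
```

```text
[0.295, -0.888, 0.081] [-0.001, -0.002, 0.045] n>=4
[0.156, -0.287, 0.35] [0.0, 0.0, 0.0] n>=2
```

Call:
apply_moves([
  [0.1,-0.3,0,0,0,0.045,0.35],
  [0.2,-0.55,0.04,0,0,0.045,0.35],
  [0.25,-0.75,0.08,0,0,0.045,1],
  [0.295,-0.888,0.08,0,0,0.045,1],
  [0.295,-0.888,0.08,0,0,0.045,1],
  [0.295,-0.888,0.08,0,0,0.045,1],
])

```text
time_s: 20.6
tool_pos: [0.4507, 0.199, 0.171]
tool_rot: [-179.9, -0.0, -179.1]
force: [0.3, -0.1, 0.2]
grip_width: 0.0548
grasp_force: 0.0
```

Call:
apply_moves([
  [0.06,-0.14,0.15,0,0,0,1],
  [0.156,-0.287,0.35,0,0,0,1],
  [0.156,-0.287,0.35,0,0,0,1],
  [0.156,-0.287,0.35,0,0,0,1],
])

```text
time_s: 21.0
tool_pos: [0.4194, 0.1436, 0.1005]
tool_rot: [180.0, -0.1, -178.7]
force: [0.8, 0.5, 0.4]
grip_width: 0.0837
grasp_force: 0.0
```

```bash
python3 - <<'E'
from h import *
shot('wrist','w7.png');o=env.get_obs();print(o['tool_pos'],o['tool_rot'],o['grip_width'])
mrect('wrist','plate1',.01)
c=cal('wrist')
print('plate corners',[np.round(proj(c,(.442+a*.043,.142+b*.036,.01))).tolist() for a in(-1,1) for b in (-1,1)])
shot('top');mrect('top','plate1',.008,0);mrect('top','plate1',.008,1)
E
```

```text
[0.42101533 0.14472737 0.10196172] [ 1.79898896e+02  3.88702899e-02 -1.78695726e+02] 0.08481896228963766
plate1 conf 0.96 ctr 0.434 0.1406 dims 72 69 yaw 92.6 px [271 181] [357 259]
plate corners [[273.0, 179.0], [361.0, 181.0], [274.0, 274.0], [355.0, 276.0]]
plate1 conf 0.70 ctr 0.4407 -0.1579 dims 86 73 yaw 175.8 px [350 221] [377 253]
plate1 conf 0.57 ctr 0.4716 0.144 dims 71 25 yaw 90.2 px [244 221] [269 230]
```

View pics/w7.png

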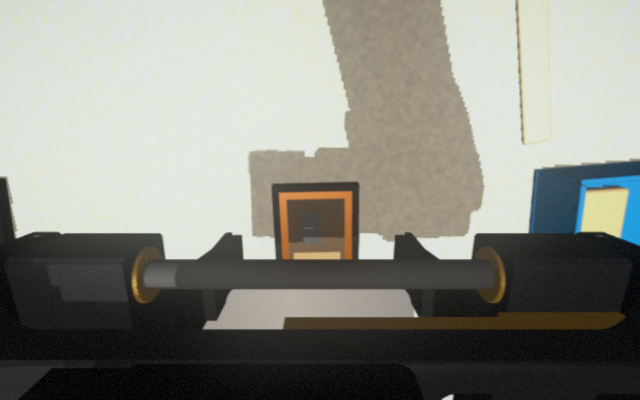

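The package shows at columns 272–358, with its rear edge at row 183. The tool needs about 4 mm to the right, then I'll descend.

Call:
apply_moves([
  [0,-0.02,0.1,0,0,0,1],
  [0,-0.02,0.2,0,0,0,1],
  [0,-0.02,0.35,0,0,0,1],
  [0,-0.02,0.43,0,0,0,1],
  [0,-0.02,0.48,0,0,0,1],
  [0,-0.02,0.48,0,0,0,1],
  [0,-0.02,0.48,0,0,0,0.7],
  [0,-0.02,0.48,0,0,0,0.7],
  [0,-0.02,0.48,0,0,0,0.7],
  [0,-0.02,0.48,0,0,0,0.7],
], grip_force=6)

```text
time_s: 22.25
tool_pos: [0.4217, 0.1391, 0.0065]
tool_rot: [180.0, 0.1, -178.9]
force: [0.2, 1.6, 4.2]
grip_width: 0.0722
grasp_force: 6.0
```

Call:
apply_moves([
  [-0.02,0,0,0,0,-0.01,0.7],
  [-0.045,0,0,0,0,-0.01,0.7],
  [-0.07,0,0,0,0,-0.01,0.7],
  [-0.095,0,0,0,0,-0.01,0.7],
  [-0.12,0,0,0,0,-0.01,0.7],
  [-0.145,0,0,0,0,-0.01,0.7],
  [-0.17,0,0,0,0,-0.01,0.7],
  [-0.195,0,0,0,0,-0.01,0.7],
  [-0.22,0,0,0,0,-0.01,0.7],
  [-0.22,0,0,0,0,-0.01,0.7],
  [-0.22,0,0,0,0,-0.01,1],
  [-0.22,0,0,0,0,-0.01,1],
  [-0.22,0,0,0,0,-0.01,1],
  [-0.22,0,-0.2,0,0,-0.01,0.8],
  [-0.22,0,-0.4,0,0,-0.01,0.5],
  [-0.22,0,-0.4,0,0,-0.01,0.4],
])

```text
time_s: 23.85
tool_pos: [0.4684, 0.1409, 0.0901]
tool_rot: [180.0, 0.5, -178.0]
force: [0.7, 0.0, 0.8]
grip_width: 0.0706
grasp_force: 0.0
```

```bash
python3 - <<'E'
from h import *
T=np.load('T.npy')
shot('wrist');o=env.get_obs();print(o['tool_pos'],o['tool_rot'],o['grip_width'])
r=mrect('wrist','plate1',.012)
px=np.argwhere(masks_of('wrist','plate1')[0]['pixels'])
c=cal('wrist');top=px[px[:,0]<px[:,0].min()+4];P=onz(c,top[:,1].mean(),px[:,0].min(),.011);print('rear edge',P,ilt(T,P))
E
```

```text
[0.46693003 0.13978684 0.08790597] [-179.95317231    0.3278845  -178.01428977] 0.06679675061489879
plate1 conf 0.81 ctr 0.4705 0.1357 dims 74 71 yaw 2.0 px [270 170] [361 259]
rear edge [0.43077252 0.13189638 0.011     ] [-0.06609055  0.13595627  0.011     ]
```

```bash
python3 - <<'E'
from h import *
T=np.load('T.npy')
f=lambda x,z:(*lt(T,(x,.137,z)),182.2)
rows(f(-.084,.088),f(-.084,.006))
b=f(-.084,.006);print(b)
rows(f(-.06,.006),f(-.03,.006),f(0,.007),f(.04,.017),f(.08,.026),f(.107,.026),f(.1095,.026),base=b)
E
```

```text
[0.26, -0.024, -0.014] [-0.001, 0.0, -0.002] n>=2
[0.26, -0.024, 0.396] [-0.001, 0.0, -0.002] n>=2
(np.float64(0.41283640970698066), np.float64(0.13226203332500966), np.float64(0.006), 182.2)
[-0.12, -0.0, -0.0] [0.0, 0.0, 0.0] n>=1
[-0.27, -0.0, -0.0] [0.0, 0.0, 0.0] n>=2
[-0.42, -0.0, -0.005] [0.0, 0.0, 0.0] n>=2
[-0.62, -0.0, -0.055] [0.0, 0.0, 0.0] n>=3
[-0.82, -0.0, -0.1] [0.0, 0.0, 0.0] n>=4
[-0.955, -0.001, -0.1] [0.0, 0.0, 0.0] n>=4
[-0.967, -0.001, -0.1] [0.0, 0.0, 0.0] n>=4
```

Call:
apply_moves([
  [0.15,-0.02,0,0,0,0,0.4],
  [0.26,-0.024,0,0,0,0,0.4],
  [0.26,-0.024,0,0,0,0,0.4],
  [0.26,-0.024,0,0,0,0,0.4],
  [0.26,-0.024,0.15,0,0,0,0.4],
  [0.26,-0.024,0.28,0,0,0,0.4],
  [0.26,-0.024,0.36,0,0,0,0.4],
  [0.26,-0.024,0.39,0,0,0,0.4],
  [0.26,-0.024,0.39,0,0,0,0.4],
])

```text
time_s: 24.9
tool_pos: [0.4125, 0.1335, 0.0067]
tool_rot: [179.9, -0.1, -178.0]
force: [0.3, -0.0, -0.2]
grip_width: 0.0349
grasp_force: 0.0
```

Call:
apply_moves([
  [-0.03,0,0,0,0,0,0.4],
  [-0.05,0,0,0,0,0,0.4],
  [-0.07,0,0,0,0,0,0.4],
  [-0.09,0,0,0,0,0,0.4],
  [-0.11,0,0,0,0,0,0.4],
  [-0.13,0,0,0,0,0,0.4],
  [-0.15,0,0,0,0,0,0.4],
  [-0.17,0,0,0,0,0,0.4],
  [-0.19,0,0,0,0,0,0.4],
  [-0.21,0,0,0,0,0,0.4],
  [-0.23,0,0,0,0,0,0.4],
  [-0.25,0,0,0,0,0,0.4],
  [-0.27,0,0,0,0,0,0.4],
  [-0.29,0,0,0,0,0,0.4],
  [-0.31,0,0,0,0,0,0.4],
  [-0.33,0,0,0,0,0,0.4],
  [-0.35,0,0,0,0,0,0.4],
  [-0.37,0,0,0,0,0,0.4],
  [-0.39,0,0,0,0,0,0.4],
  [-0.41,0,-0.003,0,0,0,0.4],
])

```text
time_s: 26.9
tool_pos: [0.4911, 0.1359, 0.0075]
tool_rot: [-179.9, -0.4, -177.9]
force: [-10.5, -1.0, 9.5]
grip_width: 0.0348
grasp_force: 5.7
```

```bash
python3 - <<'E'
from h import *
T=np.load('T.npy')
shot('wrist','w8.png');o=env.get_obs();print(o['tool_pos'],ilt(T,o['tool_pos']),o['force'])
c=cal('wrist'); mrect('wrist','plate1',.02)
shot('top'); mrect('top','plate1',.02)
E
```

```text
[0.49252946 0.13601865 0.00779387] [-0.00422189  0.13773994  0.00779387] [-6.77055327 -0.40798994  6.10263006]
plate1 conf 0.97 ctr 0.5174 0.1351 dims 43 16 yaw 92.1 px [278 289] [358 316]
plate1 conf 0.86 ctr 0.4402 -0.1563 dims 87 72 yaw 175.8 px [350 221] [377 253]
```

View pics/w8.png

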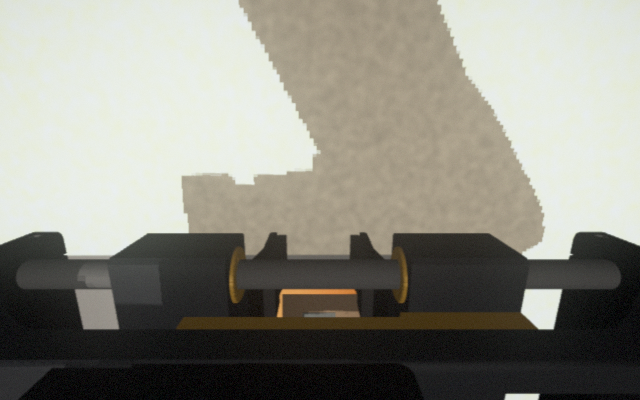

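The package is centred between the two finger contacts, so I'll keep pushing up the ramp.

Call:
apply_moves([
  [-0.02,0,-0.006,0,0,0,0.4],
  [-0.04,0,-0.011,0,0,0,0.4],
  [-0.06,0,-0.017,0,0,0,0.4],
  [-0.08,0,-0.022,0,0,0,0.4],
  [-0.1,0,-0.028,0,0,0,0.4],
  [-0.12,0,-0.033,0,0,0,0.4],
  [-0.14,0,-0.039,0,0,0,0.4],
  [-0.16,0,-0.044,0,0,0,0.4],
  [-0.18,0,-0.05,0,0,0,0.4],
  [-0.2,0,-0.055,0,0,0,0.4],
  [-0.22,0,-0.061,0,0,0,0.4],
  [-0.24,0,-0.066,0,0,0,0.4],
  [-0.26,0,-0.072,0,0,0,0.4],
  [-0.28,0,-0.077,0,0,0,0.4],
  [-0.3,0,-0.083,0,0,0,0.4],
  [-0.32,0,-0.088,0,0,0,0.4],
  [-0.34,0,-0.094,0,0,0,0.4],
  [-0.36,0,-0.1,0,0,0,0.4],
  [-0.38,0,-0.1,0,0,0,0.4],
  [-0.4,0,-0.1,0,0,0,0.4],
])

```text
time_s: 29.1
tool_pos: [0.575, 0.1386, 0.0282]
tool_rot: [-180.0, -0.0, -178.0]
force: [-2.2, 0.2, 2.3]
grip_width: 0.0346
grasp_force: 1.1
```

```bash
python3 - <<'E'
from h import *
T=np.load('T.npy')
o=env.get_obs();print(o['tool_pos'],ilt(T,o['tool_pos']),o['force'])
shot('top'); mrect('top','plate1',.03);mrect('top','plate1',.03,1)
E
```

```text
[0.57503814 0.13859664 0.02824199] [0.07832526 0.13719562 0.02824199] [-2.19087917  0.22894143  2.28707133]
plate1 conf 0.87 ctr 0.4402 -0.1545 dims 86 74 yaw 175.8 px [350 221] [377 253]
plate1 conf 0.74 ctr 0.6542 0.1362 dims 51 34 yaw 90.1 px [250 154] [268 166]
```

Call:
apply_moves([
  [-0.02,0,0,0,0,0,0.4],
  [-0.04,0,0,0,0,0,0.4],
  [-0.06,0,0,0,0,0,0.4],
  [-0.08,0,0,0,0,0,0.4],
  [-0.1,0,0,0,0,0,0.4],
  [-0.115,0,0,0,0,0,0.4],
  [-0.13,0,0,0,0,0,0.4],
  [-0.14,0,0,0,0,0,0.4],
  [-0.145,0,0,0,0,0,0.4],
  [-0.15,0,0,0,0,0,0.4],
  [-0.15,0,0,0,0,0,0.4],
])

```text
time_s: 30.35
tool_pos: [0.604, 0.1396, 0.028]
tool_rot: [-180.0, -0.1, -178.0]
force: [-5.0, -0.1, 3.4]
grip_width: 0.0349
grasp_force: 2.2
```

Call:
apply_moves([
  [-0.005,0,0,0,0,0,0.4],
  [-0.01,0,0,0,0,0,0.4],
  [-0.015,0,0,0,0,0,0.4],
  [-0.015,0,0,0,0,0,0.4],
])

```text
time_s: 30.75
tool_pos: [0.6042, 0.1397, 0.0279]
tool_rot: [-179.9, -0.4, -177.9]
force: [-11.6, -0.8, 8.4]
grip_width: 0.0346
grasp_force: 5.8
```

The package is against the rail: the force is rising and the tool no longer advances. I'll back off and go to the right package.

Call:
apply_moves([
  [0.05,0,0,0,0,0,0.4],
  [0.06,0,0,0,0,0,0.4],
  [0.06,0,-0.25,0,0,0,0.4],
  [0.06,0,-0.5,0,0,0,0.4],
  [0.1,-0.1,-0.7,0,0,0.1,0.4],
  [0.2,-0.2,-0.7,0,0,0.2,0.5],
  [0.25,-0.3,-0.7,0,0,0.3,0.6],
  [0.3,-0.4,-0.7,0,0,0.4,0.7],
  [0.35,-0.5,-0.7,0,0,0.5,0.8],
  [0.4,-0.6,-0.7,0,0,0.6,1],
  [0.4,-0.7,-0.7,0,0,0.7,1],
  [0.4,-0.7,-0.7,0,0,0.8,1],
  [0.4,-0.7,-0.7,0,0,0.9,1],
  [0.4,-0.7,-0.7,0,0,1,1],
  [0.4,-0.7,-0.7,0,0,1,1],
])

```text
time_s: 32.25
tool_pos: [0.5335, -0.0033, 0.1685]
tool_rot: [179.9, 0.1, 96.0]
force: [0.2, -0.9, 0.2]
grip_width: 0.0866
grasp_force: 0.0
```

```bash
python3 - <<'E'
from h import *
o=env.get_obs();print(o['tool_pos'],o['tool_rot'])
rows((.48,-.10,.17,28))
rows((.425,-.157,.13,-4.2),base=(.48,-.10,.17,28))
T=np.load('T.npy');shot('top');[mrect('top','plate1',.025,k) for k in (0,1)];print(lt(T,(.162,.137,.03)))
mrect('top','block',.03);mrect('top','brush',.015)
E
```

```text
[ 0.53346939 -0.00325571  0.16849361] [1.79881214e+02 6.35024178e-02 9.60485179e+01]
[-0.453, -0.317, -0.008] [0.002, -0.0, 0.792] n>=8
[-0.377, 0.123, 0.2] [0.0, -0.0, 0.375] n>=4
plate1 conf 0.83 ctr 0.4409 -0.1563 dims 85 71 yaw 175.5 px [350 221] [377 253]
plate1 conf 0.59 ctr 0.658 0.1471 dims 85 71 yaw 0.1 px [243 144] [268 174]
[0.65866041 0.14156573 0.03      ]
block conf 0.59 ctr 0.4428 0.4278 dims 69 42 yaw 0.2 px [145 223] [160 248]
brush conf 0.70 ctr 0.4742 0.3822 dims 159 39 yaw 7.0 px [166 196] [180 253]
```

The left package is in place at (0.658, 0.147). The block has been knocked a little but is still in the tray; I'll check it again at the end. Now the right package.

Call:
apply_moves([
  [-0.1,-0.1,0,0,0,0.1,1],
  [-0.2,-0.2,0,0,0,0.2,1],
  [-0.3,-0.25,0,0,0,0.3,1],
  [-0.4,-0.3,0,0,0,0.4,1],
  [-0.453,-0.317,0,0,0,0.5,1],
  [-0.453,-0.317,0,0,0,0.6,1],
  [-0.453,-0.317,0,0,0,0.7,1],
  [-0.453,-0.317,0,0,0,0.792,1],
  [-0.453,-0.317,0,0,0,0.792,1],
])

```text
time_s: 33.4
tool_pos: [0.4794, -0.0998, 0.1681]
tool_rot: [180.0, -0.0, 28.1]
force: [-0.4, 0.2, -0.2]
grip_width: 0.0868
grasp_force: 0.0
```

Call:
apply_moves([
  [-0.1,0.03,0.1,0,0,0.1,1],
  [-0.2,0.06,0.2,0,0,0.2,1],
  [-0.3,0.1,0.3,0,0,0.3,1],
  [-0.38,0.12,0.35,0,0,0.375,1],
  [-0.38,0.12,0.35,0,0,0.375,1],
  [-0.38,0.12,0.35,0,0,0.375,1],
])

```text
time_s: 34.0
tool_pos: [0.4241, -0.1564, 0.0986]
tool_rot: [-180.0, -0.1, -3.9]
force: [0.9, 0.3, 0.9]
grip_width: 0.0869
grasp_force: 0.0
```

```bash
python3 - <<'E'
from h import *
shot('wrist');o=env.get_obs();print(o['tool_pos'],o['tool_rot'],o['grip_width'])
r=mrect('wrist','plate1',.01)
c=cal('wrist');px=np.argwhere(masks_of('wrist','plate1')[0]['pixels'])
for v in (px[:,0].min()+12,px[:,0].max()-25):
    u=px[px[:,0]==v][:,1]; print(v,onz(c,u.min(),v,.01)[:2],onz(c,u.max(),v,.01)[:2])
rows((.4185,-.1545,.10,-4.2),(.4185,-.1545,.006,-4.2))
E
```

```text
[ 0.42479565 -0.15609156  0.09900474] [ 1.79988821e+02 -1.08681060e-01 -3.93800090e+00] 0.0871718911202527
plate1 conf 0.76 ctr 0.4419 -0.1605 dims 86 72 yaw 175.4 px [275 134] [365 238]
146 [ 0.47829553 -0.12841585] [ 0.47347952 -0.1983915 ]
213 [ 0.42356648 -0.12364146] [ 0.41876253 -0.19335597]
[-0.033, -0.005, -0.005] [0.0, -0.001, 0.003] n>=1
[-0.034, -0.005, 0.465] [0.0, -0.001, 0.003] n>=2
```

Call:
apply_moves([
  [-0.034,0.017,0.1,0,0,0.003,1],
  [-0.034,0.017,0.25,0,0,0.003,1],
  [-0.034,0.017,0.37,0,0,0.003,1],
  [-0.034,0.017,0.43,0,0,0.003,1],
  [-0.034,0.017,0.465,0,0,0.003,1],
  [-0.034,0.017,0.465,0,0,0.003,1],
  [-0.034,0.017,0.465,0,0,0.003,0.7],
  [-0.034,0.017,0.465,0,0,0.003,0.7],
  [-0.034,0.017,0.465,0,0,0.003,0.7],
  [-0.034,0.017,0.465,0,0,0.003,0.7],
], grip_force=8)

```text
time_s: 35.15
tool_pos: [0.4171, -0.1596, 0.006]
tool_rot: [180.0, -0.1, -4.5]
force: [-0.0, 0.5, 4.0]
grip_width: 0.0716
grasp_force: 8.0
```

Call:
apply_moves([
  [0.02,-0.01,0,0,0,-0.015,0.7],
  [0.045,-0.02,0,0,0,-0.03,0.7],
  [0.07,-0.03,0,0,0,-0.045,0.7],
  [0.095,-0.04,0,0,0,-0.06,0.7],
  [0.12,-0.05,0,0,0,-0.075,0.7],
  [0.145,-0.06,0,0,0,-0.075,0.7],
  [0.17,-0.07,0,0,0,-0.075,0.7],
  [0.195,-0.08,0,0,0,-0.075,0.7],
  [0.22,-0.08,0,0,0,-0.075,0.7],
  [0.245,-0.08,0,0,0,-0.075,0.7],
  [0.27,-0.08,0,0,0,-0.075,0.7],
  [0.27,-0.08,0,0,0,-0.075,0.7],
  [0.27,-0.08,0,0,0,-0.075,1],
  [0.27,-0.08,0,0,0,-0.075,1],
  [0.27,-0.08,0,0,0,-0.075,1],
  [0.27,-0.08,-0.2,0,0,-0.075,0.8],
  [0.27,-0.08,-0.45,0,0,-0.075,0.5],
  [0.27,-0.08,-0.45,0,0,-0.075,0.4],
  [0.27,-0.08,-0.45,0,0,-0.075,0.4],
])

```text
time_s: 37.05
tool_pos: [0.4726, -0.1483, 0.0966]
tool_rot: [179.9, -0.2, 2.0]
force: [-0.4, -0.4, -0.0]
grip_width: 0.0628
grasp_force: 0.0
```

```bash
python3 - <<'E'
from h import *
T=np.load('T.npy')
shot('wrist');shot('top');o=env.get_obs();print(o['tool_pos'],ilt(T,o['tool_pos']),o['tool_rot'],o['grip_width'])
mrect('wrist','plate1',.014);[mrect('top','plate1',.012,k) for k in (0,1)]
E
```

```text
[ 0.47070022 -0.147647    0.09431731] [-0.03676372 -0.14489718  0.09431731] [-1.79981947e+02  7.97851468e-02  1.96478587e+00] 0.05470796619227494
plate1 conf 0.55 ctr 0.4903 -0.1486 dims 84 71 yaw 2.7 px [270 132] [363 237]
plate1 conf 0.56 ctr 0.6588 0.1489 dims 90 71 yaw 0.7 px [243 144] [268 175]Traceback (most recent call last):
  File "<stdin>", line 4, in <module>
  File "h.py", line 44, in mrect
    m=m[k]; px=np.argwhere(m['pixels'])[:,::-1]
      ~^^^
IndexError: list index out of range
```

```bash
python3 - <<'E'
from h import *
T=np.load('T.npy')
f=lambda x,z:(*lt(T,(x,-.1465,z)),2.2)
rows(f(-.080,.094),f(-.080,.0065)); print(f(-.08,.006))
E
```

```text
[-0.215, 0.01, -0.001] [-0.001, 0.002, -0.003] n>=1
[-0.214, 0.01, 0.437] [-0.001, 0.002, -0.003] n>=2
(np.float64(0.42755549246380736), np.float64(-0.15088386299488704), np.float64(0.006), 2.2)
```

Call:
apply_moves([
  [-0.12,0.01,0,0,0,0,0.4],
  [-0.215,0.01,0,0,0,0,0.4],
  [-0.215,0.01,0,0,0,0,0.4],
  [-0.215,0.01,0,0,0,0,0.4],
  [-0.215,0.01,0.15,0,0,0,0.4],
  [-0.215,0.01,0.3,0,0,0,0.4],
  [-0.215,0.01,0.4,0,0,0,0.4],
  [-0.215,0.01,0.435,0,0,0,0.4],
  [-0.215,0.01,0.435,0,0,0,0.4],
])

```text
time_s: 38.2
tool_pos: [0.4287, -0.1506, 0.0073]
tool_rot: [-179.9, 0.1, 2.0]
force: [0.2, -0.5, 0.0]
grip_width: 0.0349
grasp_force: 0.0
```

Call:
apply_moves([
  [0.03,0,0,0,0,0,0.4],
  [0.05,0,0,0,0,0,0.4],
  [0.07,0,0,0,0,0,0.4],
  [0.09,0,0,0,0,0,0.4],
  [0.11,0,0,0,0,0,0.4],
  [0.13,0,0,0,0,0,0.4],
  [0.15,0,0,0,0,0,0.4],
  [0.17,0,0,0,0,0,0.4],
  [0.19,0,0,0,0,0,0.4],
  [0.21,0,0,0,0,0,0.4],
  [0.23,0,0,0,0,0,0.4],
  [0.25,0,0,0,0,0,0.4],
  [0.27,0,0,0,0,0,0.4],
  [0.29,0,0,0,0,0,0.4],
  [0.31,0,0,0,0,0,0.4],
  [0.33,0,0,0,0,0,0.4],
  [0.35,0,0,0,0,0,0.4],
  [0.37,0,0,0,0,0,0.4],
  [0.39,0,-0.003,0,0,0,0.4],
])

```text
time_s: 40.1
tool_pos: [0.5045, -0.1488, 0.0083]
tool_rot: [180.0, 0.3, 1.9]
force: [-7.4, 0.3, 5.6]
grip_width: 0.0349
grasp_force: 3.4
```

```bash
python3 - <<'E'
from h import *
T=np.load('T.npy')
shot('wrist');o=env.get_obs();print(o['tool_pos'],ilt(T,o['tool_pos']),o['tool_rot'][2],o['force'])
mrect('wrist','plate1',.02)
E
```

```text
[ 0.50570046 -0.14876053  0.0085911 ] [-0.00183063 -0.14733362  0.0085911 ] 1.9482127441770596 [-3.235436   -0.69568754  4.04740974]
plate1 conf 0.76 ctr 0.5606 -0.1465 dims 84 80 yaw 2.0 px [223  57] [402 236]
```

Call:
apply_moves([
  [0.02,0,-0.006,0,0,0,0.4],
  [0.04,0,-0.011,0,0,0,0.4],
  [0.06,0,-0.017,0,0,0,0.4],
  [0.08,0,-0.022,0,0,0,0.4],
  [0.1,0,-0.028,0,0,0,0.4],
  [0.12,0,-0.033,0,0,0,0.4],
  [0.14,0,-0.039,0,0,0,0.4],
  [0.16,0,-0.044,0,0,0,0.4],
  [0.18,0,-0.05,0,0,0,0.4],
  [0.2,0,-0.055,0,0,0,0.4],
  [0.22,0,-0.061,0,0,0,0.4],
  [0.24,0,-0.066,0,0,0,0.4],
  [0.26,0,-0.072,0,0,0,0.4],
  [0.28,0,-0.077,0,0,0,0.4],
  [0.3,0,-0.083,0,0,0,0.4],
  [0.32,0,-0.088,0,0,0,0.4],
  [0.34,0,-0.094,0,0,0,0.4],
  [0.36,0,-0.1,0,0,0,0.4],
  [0.38,0,-0.1,0,0,0,0.4],
  [0.4,0,-0.1,0,0,0,0.4],
])

```text
time_s: 42.2
tool_pos: [0.5868, -0.1459, 0.0289]
tool_rot: [180.0, 0.0, 2.0]
force: [-1.9, -0.2, 1.1]
grip_width: 0.0351
grasp_force: 0.9
```

Call:
apply_moves([
  [0.02,0,0,0,0,0,0.4],
  [0.04,0,0,0,0,0,0.4],
  [0.06,0,0,0,0,0,0.4],
  [0.08,0,0,0,0,0,0.4],
  [0.1,0,0,0,0,0,0.4],
  [0.115,0,0,0,0,0,0.4],
  [0.125,0,0,0,0,0,0.4],
  [0.135,0,0,0,0,0,0.4],
  [0.14,0,0,0,0,0,0.4],
  [0.145,0,0,0,0,0,0.4],
  [0.145,0,0,0,0,0,0.4],
])

```text
time_s: 43.3
tool_pos: [0.6151, -0.1448, 0.0286]
tool_rot: [180.0, 0.1, 2.0]
force: [-2.7, 0.4, 2.0]
grip_width: 0.0347
grasp_force: 1.4
```

```bash
python3 - <<'E'
from h import *
T=np.load('T.npy')
o=env.get_obs();print(o['tool_pos'],ilt(T,o['tool_pos']),o['tool_rot'][2],o['force'])
E
```

```text
[ 0.61506834 -0.14483243  0.02864464] [ 0.10760756 -0.14754461  0.02864464] 1.9662806442503855 [-2.6821978  0.4389918  2.0117554]
```

Call:
apply_moves([
  [0.005,0,0,0,0,0,0.4],
  [0.01,0,0,0,0,0,0.4],
  [0.015,0,0,0,0,0,0.4],
  [0.015,0,0,0,0,0,0.4],
])

```text
time_s: 43.7
tool_pos: [0.6154, -0.1449, 0.0285]
tool_rot: [180.0, 0.4, 1.9]
force: [-11.0, -0.3, 7.0]
grip_width: 0.0346
grasp_force: 5.1
```

Call:
apply_moves([
  [-0.03,0,0,0,0,0,0.4],
  [-0.07,0,0,0,0,0,0.4],
  [-0.07,0,-0.2,0,0,0,0.4],
  [-0.07,0,-0.45,0,0,0,0.4],
  [-0.2,0.2,-0.8,0,0,0,0.6],
  [-0.35,0.5,-0.9,0,0,0,0.6],
  [-0.35,0.53,-0.9,0,0,0,0.6],
  [-0.35,0.53,-0.9,0,0,0,0.6],
  [-0.35,0.53,-0.9,0,0,0,0.6],
])

```text
time_s: 44.6
tool_pos: [0.5519, -0.2553, 0.2097]
tool_rot: [179.9, -0.1, 1.7]
force: [0.3, 1.0, -0.8]
grip_width: 0.0515
grasp_force: 0.0
```

```bash
python3 - <<'E'
from h import *
T=np.load('T.npy')
o=env.get_obs();print(o['tool_pos'],ilt(T,o['tool_pos']),o['tool_rot'])
shot('top','t4.png');shot('wrist','w9.png')
for k in (0,1):
    r=mrect('top','plate1',.03,k)
    if r: print(ilt(T,(*r[:2],0)))
mrect('top','block',.03);mrect('top','brush',.015)
r=mrect('wrist','plate1',.032); print(ilt(T,(*r[:2],0)))
r=mrect('wrist','dimmer_top',.0445);print(r and ilt(T,(*r[:2],0)))
r=mrect('wrist','mark_tip',.022);print(r and ilt(T,(*r[:2],0)))
E
```

```text
[ 0.5519455  -0.25532618  0.2096602 ] [ 0.04035101 -0.25557202  0.2096602 ] [ 1.79899996e+02 -1.36665436e-01  1.73136259e+00]
plate1 conf 0.59 ctr 0.6701 -0.1406 dims 88 73 yaw 179.9 px [345 139] [371 170]
[ 0.16278256 -0.14544322  0.        ]Traceback (most recent call last):
  File "<stdin>", line 6, in <module>
  File "h.py", line 44, in mrect
    m=m[k]; px=np.argwhere(m['pixels'])[:,::-1]
      ~^^^
IndexError: list index out of range
```

View pics/w9.png

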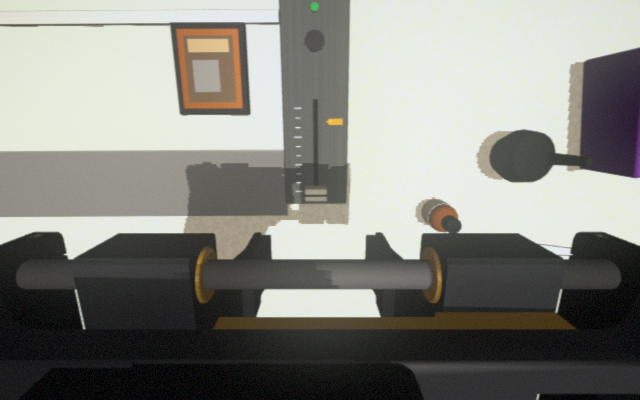

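The right package lies flush against the rail at (210,68). The arrow's tip is at (327,122) and the fader is at its off end, at (316,190).

```bash
python3 - <<'E'
from h import *
T=np.load('T.npy')
c=cal('wrist');shot('wrist')
im=cv2.imread('pics/w9.png').astype(int)
m=(im[...,2]>180)&(im[...,0]<90)&(im[...,1]>110);m[:, :310]=0;m[:,360:]=0;m[:100]=0;m[145:]=0
px=np.argwhere(m);print(px.min(0),px.max(0),px.mean(0))
print('arrow',ilt(T,onz(c,px[:,1].min(),px[:,0].mean(),.022)),'fader',ilt(T,onz(c,316,190,.0445)), 'expected fader px',proj(c,lt(T,(.035,-.25,.0445))))
shot('top')
for t,z in [('plate1',.03),('plate2',.03),('block',.03),('brush',.015)]:
    r=mrect('top',t,z)
i=cv2.imread('pics/t4.png')[90:280,110:410];cv2.imwrite('pics/t4c.png',cv2.resize(i,None,fx=2.6,fy=2.6,interpolation=cv2.INTER_CUBIC))
f=lambda x,z:(*lt(T,(x,-.25,z)),2.2)
rows(f(.035,.1),f(.035,.031))
E
```

```text
[118 327] [124 341] [121.41860465 334.56976744]
arrow [ 0.11089162 -0.26231577  0.022     ] fader [ 0.04078103 -0.25060527  0.0445    ] expected fader px (np.float64(315.43860588121925), np.float64(195.33192553771872))
plate1 conf 0.87 ctr 0.6682 -0.1387 dims 88 74 yaw 2.2 px [344 140] [371 171]
plate2 conf 0.87 ctr 0.6682 -0.1387 dims 88 74 yaw 2.2 px [344 140] [371 171]
block conf 0.91 ctr 0.4425 0.4299 dims 66 42 yaw 5.4 px [144 224] [160 247]
brush conf 0.61 ctr 0.4768 0.3779 dims 155 34 yaw 1.7 px [167 196] [179 251]
[-0.029, -0.013, 0.542] [-0.0, 0.0, -0.002] n>=3
[-0.029, -0.013, 0.887] [-0.0, 0.0, -0.002] n>=4
```

View pics/t4c.png

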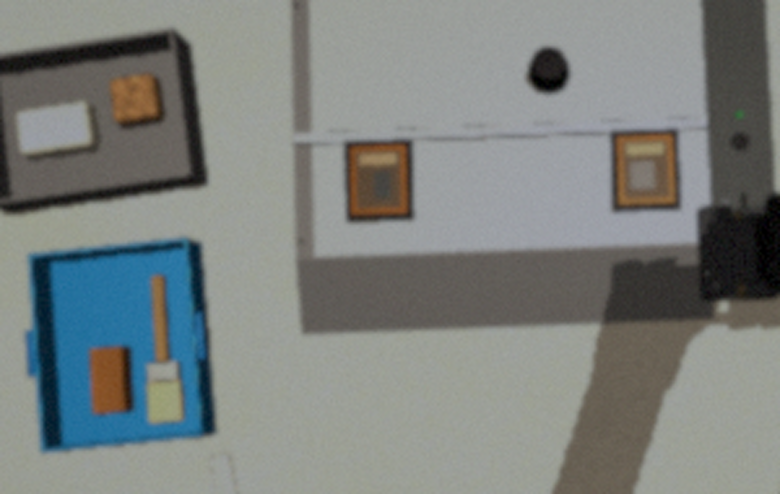

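Both packages lie square at the rail, and the block and brush lie apart in the tray. I'll grip the fader and press it against its off end again, as a check and as the zero point.

Call:
apply_moves([
  [-0.02,-0.013,0.2,0,0,0,0.6],
  [-0.02,-0.013,0.4,0,0,0,0.6],
  [-0.02,-0.013,0.6,0,0,0,0.6],
  [-0.02,-0.013,0.75,0,0,0,0.6],
  [-0.02,-0.013,0.85,0,0,0,0.6],
  [-0.02,-0.013,0.885,0,0,0,0.6],
  [-0.02,-0.013,0.885,0,0,0,0.6],
  [-0.02,-0.013,0.885,0,0,0,0.1],
  [-0.02,-0.013,0.885,0,0,0,0.1],
  [-0.02,-0.013,0.885,0,0,0,0.1],
  [-0.02,-0.013,0.885,0,0,0,0.1],
  [-0.02,-0.013,0.885,0,0,0,0.1],
], grip_force=12)

```text
time_s: 46.3
tool_pos: [0.5484, -0.2507, 0.0324]
tool_rot: [180.0, -0.0, 2.0]
force: [-0.8, 0.4, 2.7]
grip_width: 0.0237
grasp_force: 12.0
```

Call:
apply_moves([
  [-0.015,0,0,0,0,0,0.1],
  [-0.03,0,0,0,0,0,0.1],
  [-0.045,0,0,0,0,0,0.1],
  [-0.045,0,0,0,0,0,0.1],
])

```text
time_s: 46.7
tool_pos: [0.5458, -0.2508, 0.0333]
tool_rot: [179.9, -0.8, 2.1]
force: [14.6, -0.8, -8.1]
grip_width: 0.0237
grasp_force: 12.0
```

```bash
python3 - <<'E'
from h import *
T=np.load('T.npy');o=env.get_obs();print(o['tool_pos'],ilt(T,o['tool_pos']),o['force'],o['grasp_force'],o['grip_width'])
im=cv2.imread('pics/w9.png');print(im[178:206,316].mean(1).round().tolist())
E
```

```text
[ 0.54583475 -0.25077449  0.03328338] [ 0.03441679 -0.25079247  0.03328338] [14.60296025 -0.79343874 -8.13110002] 11.997017115354538 0.023731414378706694
[61.0, 63.0, 62.0, 66.0, 63.0, 66.0, 65.0, 77.0, 89.0, 97.0, 99.0, 126.0, 144.0, 156.0, 156.0, 152.0, 129.0, 85.0, 97.0, 142.0, 150.0, 151.0, 142.0, 106.0, 89.0, 112.0, 144.0, 152.0]
```

The cap's black line is at row 195, where the off position predicts it, so the fader is at 0. Now I'll slide it up to the arrow, 76 mm.

Call:
apply_moves([
  [0.05,0,0,0,0,0,0.1],
  [0.1,0,0,0,0,0,0.1],
  [0.15,0,0,0,0,0,0.1],
  [0.2,0,0,0,0,0,0.1],
  [0.25,0,0,0,0,0,0.1],
  [0.3,0,0,0,0,0,0.1],
  [0.34,0,0,0,0,0,0.1],
  [0.38,0,0,0,0,0,0.1],
  [0.41,0,0,0,0,0,0.1],
  [0.41,0,0,0,0,0,0.1],
  [0.41,0,0,0,0,0,0.1],
])

```text
time_s: 47.8
tool_pos: [0.6227, -0.2478, 0.0332]
tool_rot: [180.0, -0.2, 2.0]
force: [1.3, 0.8, 5.6]
grip_width: 0.0238
grasp_force: 12.0
```

```bash
python3 - <<'E'
from h import *
T=np.load('T.npy');o=env.get_obs();print(o['tool_pos'],ilt(T,o['tool_pos']),o['force'],o['grasp_force'],o['grip_width'])
E
```

```text
[ 0.62271888 -0.24780618  0.0331934 ] [ 0.11135817 -0.25073404  0.0331934 ] [1.26367894 0.81544632 5.56503287] 12.001159340143204 0.02382841761411155
```

Call:
apply_moves([
  [0,0,0,0,0,0,0.6],
  [0,0,0,0,0,0,0.6],
  [0,0,0,0,0,0,0.6],
  [0,0,-0.2,0,0,0,0.6],
  [0,0,-0.4,0,0,0,0.6],
  [-0.3,0,-0.8,0,0,0,0.6],
  [-0.36,0,-0.9,0,0,0,0.6],
  [-0.36,0,-0.9,0,0,0,0.6],
  [-0.36,0,-0.9,0,0,0,0.6],
  [-0.36,0,-0.9,0,0,0,0.6],
])

```text
time_s: 48.8
tool_pos: [0.5488, -0.2508, 0.2115]
tool_rot: [180.0, 0.0, 1.9]
force: [0.2, -0.2, -0.5]
grip_width: 0.0521
grasp_force: 0.0
```

```bash
python3 - <<'E'
from h import *
T=np.load('T.npy');c=cal('wrist');im=shot('wrist','w10.png')
f=lambda x,y,z:np.round(proj(c,lt(T,(x,y,z))),1)
print('cap exp@.111',f(.111,-.25,.0445),'arrow',f(.1109,-.262,.022))
u,v=f(.111,-.25,.0445).astype(int);g=im.mean(2);print(v-14,g[v-14:v+15,u-6:u+6].mean(1).round().tolist())
for t,z in [('plate1',.03)]:
    for cam in('wrist','top'):
        if cam=='top':shot('top')
        for k in range(len(masks_of(cam,t))): 
            r=mrect(cam,t,z,k);print(cam,ilt(T,(*r[:2],0)))
mrect('top','block',.03);mrect('top','brush',.015)
b=im[60:260,150:410];cv2.imwrite('pics/w10c.png',cv2.resize(b[:,:,::-1],None,fx=3,fy=3))
E
```

```text
cap exp@.111 [314.7 117.4] arrow [326.  117.8]
103 [101.0, 101.0, 102.0, 101.0, 101.0, 103.0, 109.0, 161.0, 223.0, 235.0, 236.0, 235.0, 232.0, 162.0, 114.0, 177.0, 229.0, 234.0, 234.0, 233.0, 212.0, 125.0, 101.0, 102.0, 101.0, 102.0, 100.0, 101.0, 101.0]
plate1 conf 0.97 ctr 0.6683 -0.1422 dims 85 74 yaw 2.1 px [173  19] [252 110]
wrist [ 0.16088182 -0.1469432   0.        ]
plate1 conf 0.93 ctr 0.6687 -0.1405 dims 85 72 yaw 0.1 px [345 140] [371 170]
top [ 0.16140289 -0.14520487  0.        ]
plate1 conf 0.87 ctr 0.6571 0.1461 dims 86 70 yaw 0.7 px [243 144] [268 174]
top [0.16064994 0.14159411 0.        ]
block conf 0.92 ctr 0.4414 0.43 dims 71 47 yaw 4.8 px [144 223] [161 249]
brush conf 0.61 ctr 0.4727 0.3763 dims 152 37 yaw 1.7 px [167 198] [180 252]
```

View pics/w10c.png

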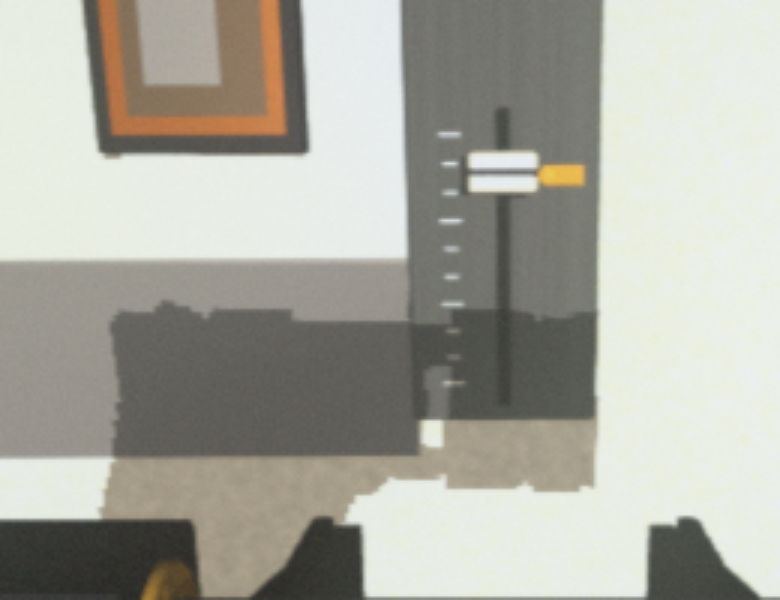

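The fader's black line at crop (503,172) stands level with the arrow's tip at (540,175). Everything is in place and the gripper is clear.

```bash
python3 -c "
from cell import env
print(env.sign_off())"
```

```text
the job is handed in; nothing more can be done
None
```

The job is handed in, and my last measurements met every end condition, though no verdict came back: brush and block flat in the tray, both glass packages square against the rail, and the dimmer at the orange arrow.

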